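# Slide the tall thinner bottle home in the stock rack

## Robot

A 7-joint arm with a two-finger parallel gripper is mounted at the origin on the work surface. World frame = base frame: x ahead of the robot, y to its left, z up, the work surface at z = 0. Lengths are in m, angles in rad, forces in N, time in s.
With the tool pointing down it reaches from about 0.425 to 0.875 m from the base axis. Payload 8.4 kg.
Tool frame: the origin (TCP) lies midway between the tips of the shut fingers; the grasp point (between the pads) lies 19 mm behind it (arm.tcp_to_grasp is the distance from the TCP to the grasp point, in m); z points along the fingers, y is the direction in which the jaws open and shut (so a half turn about z gives the same grasp; the last joint's range is limited). The gripper opens to 87 mm and grips with 3 to 60 N. Pads are 19 mm wide; open, the fingers measure 117 mm over their backs; the gripper's body (75 mm by 190 mm) begins 51 mm behind the grasp point.
Start: joints at [-1.28, 0.333, 0.04, 1.465, -0.013, 1.343, -0.059], TCP at [0.247, 0.601, 0.197] pointing down, gripper open.
Joint ranges: [-2.58, 2.58], [-0.38, 2.09], [-1.3, 1.39], [0.25, 2.4], [-1.5, 4.64], [0.08, 2.09], [-2.65, 2.65]. Speed limits (rad/s): [2.22, 2.22, 2.79, 2.79, 3.14, 3.14, 3.14].

## Interface

Orientations are given as a unit quaternion [x, y, z, w].
In Python, from bench import arm, capture, calibration gives the robot as it stands. The module is installed in compiled form; this text tells all that it offers.
- The arm moves only by the tool drive_tool, never from a script. Its argument "steps" is a list that holds one entry, the list of rows, each a list of 7 numbers: the turn, a rotation vector about the tool's x, y, z in degrees, then the shift along the tool's x, y, z in mm, then the gripper's target within -1 to 1 (fully open at 1, half-way at 0, shut at -1). In form: [[[ax, ay, az, tx, ty, tz, jaw], ...]]. A call has 1 to 8 rows; each row is the pose to reach, as a shift and turn from the pose commanded when the call began, along the tool's axes at that moment; what a row does not reach only later rows make up. A row lasts 1/10 s, in which the tool goes at most 50 mm and 8.59 degrees, less where a joint would pass 70% of its speed; a pose out of reach is approached as far as the arm can. A call with a gripper value outside its range is refused whole. The fingers move at their own pace and stop on an object; "newtons" is the grip in N (left out, the last holds). Time passes only in rows, so rows that repeat a pose let the fingers close. It gives the time, the measured TCP pose, the force and the opening at its end, in the units of the state.
- arm.get_state(): the state, without advancing time (a new reading comes with each control period).
- capture(name): name is "scene" or "top" or "wrist"; returns the picture (420x560x3 uint8, red, green, blue); there is no depth.
- calibration(name): a dict with "mtx" (3x3 intrinsics, pixels), "k1" (the pictures are not rectified: a ray, as slopes to the right and down, at radius r is drawn at 1 + k1 r^2 times it, then the intrinsics apply), "rvec" (rotation vector, rad) and "tvec" (3), from world to camera coordinates, as OpenCV has them. Camera axes: x right, y down, z forward; pixel columns grow to the right and rows downward; lengths in m; the calibration is good to about 2 mm. A picture is of the moment at which its call begins: read the wrist's pose just before it. calibration takes no time and is no camera call; for the wrist camera it gives the pose at the moment of the call.
- arm.finish_job(): hands the job in, once; it reports no verdict.
The state is a dict: "t": time; "joints": joint angles; "qvel": joint speeds; "joint_torque": joint torques, N m; "ee_pos": TCP position; "ee_rot": TCP orientation; "ft_force": force on the tool from outside, world axes, zero at the start; "moment": the same for the moment, N m; "finger_gap": finger opening in m.
Only numpy, scipy, OpenCV 4.12 (cv2) and the standard library are available. Lean on these libraries where they do the work, as an engineer would, in place of code of your own. Each camera call takes 0.05 s, during which the arm holds its last target.

## Task

The tall thinner bottle is standing out on the paint-store counter. Push it low on its body, below the dark bead, so that it slides upright along the counter into the one empty bay of the low wooden rack, right back against the rear rail, and leave it standing there. Do not lift or tip the bottle or touch it above the bead, and leave the tins, the spray can and the roll of tape where they are.

Things in the scene. Friction and masses are not known exactly. Their poses are not given: they have to be found in the camera images.
- bottle: Tall narrow bare-metal bottle, upright, 240 mm tall, 60 mm diameter in its lowest 80 mm, 0.35 to 0.7 kg. A dark bead rings it at 80 to 84 mm height; push below that. Friction on the counter 0.45 to 0.75, so pushed higher than about 40 mm it may tip. Origin: centre of its underside; z up along its axis.
- bottle_top: The bottle's upper part, fixed to it, from the bead (80 mm height) to the cap (240 mm), 58 mm diameter, narrowing above 185 mm. Not to be touched. Origin: on the axis at 80 mm height.
- rack: Low fixed plywood rack, 3 bays open to the robot's left (+y, within 12 degrees). Own x points into the bays, y along the row. Bay centres at y -92, 0, 92 mm; bays 80 mm wide between 50 mm high dividers running 55 mm forward from the 60 mm high rear rail. Rail face at x +30. No floor. Origin: counter height, middle bay, at the axis of a bottle touching the rail.
- home (a point): Centre of the flat dark drip ring (72 mm diameter, 5 mm wide, no thickness) on the counter in the empty bay: the bottle's axis belongs here, where the bottle touches the rear rail midway between the dividers. At counter height; which bay it is in varies.
- tin_a: Small round paint tin, 58 mm diameter, 82 mm tall, standing in another bay. Origin: centre of its underside.
- tin_b: A second, equal tin in the remaining bay. Origin: centre of its underside.
- spray: Spray can with white cap, 52 mm diameter, 180 mm tall, standing on the counter beyond the rear rail. Origin: centre of its underside.
- tape: Roll of tape lying flat, 100 mm outside diameter, 24 mm high. Origin: centre of its underside.
Things that resemble listed ones, but are neither listed nor needed, are in the scene too. Leave any purple look-alike of the bottle alone.

How it is judged:
At the end, for the whole second after the job is handed in: The bottle stands upright (within 3 degrees) and still on the counter in the empty bay, within 6 mm of touching the rear rail and within 16 mm of the drip ring's centre (horizontal distance between bottle and home below 0.016 m and x of bottle in the frame of rack above -0.006 m and angle between bottle's own z axis and vertical below 0.05 rad and height (world z) of bottle below 0.004 m and linear speed of bottle below 0.01 m/s).
It fails at once if the bottle is tipped (more than 14 degrees) (angle between bottle's own z axis and vertical above 0.25 rad).
It fails at once if the bottle is lifted off the counter (height (world z) of bottle above 0.012 m).
It fails at once if the bottle is touched above the bead (contact force between any of the fingers, the arm and bottle_top above 1 N).
It fails at once if a tin is moved by more than 15 mm (distance of any of tin_a, tin_b from where it was at the start of the episode above 0.015 m).
It fails at once if the spray can or the tape is moved by more than 15 mm (distance of any of spray, tape from where it was at the start of the episode above 0.015 m).
It also fails if it takes over 58 s, if anything falls off the work surface, if the arm or the gripper's body presses on something with over 40 N, if the wrist force passes 120 N, or if a joint passes its speed limit or range.

## Working session

There is one attempt and no reset: what is moved stays moved. The work goes in short steps, Python scripts to look and compute and a tool call to move; the robot and the scene stay as the last step left them, time stands still between calls to the robot, and variables do not carry over. Pictures are saved under pics/ and viewed, and the job is handed in when it is done.

Besides the shell and the picture viewer there is one more tool, called after "Request:" by a JSON object that holds its "api" and its "payload". drive_tool: Moves the arm, as the interface text tells. Its arguments: {"type":"object","properties":{"steps":{"type":"array","items":{"type":"array","items":{"type":"array","items":{"type":"number"}}}},"newtons":{"type":"number"}},"required":["steps"]}

```bash
mkdir -p pics; cat > h.py <<'E'
import numpy as np, cv2
from bench import arm, capture, calibration
def save(n,img): cv2.imwrite('pics/'+n,cv2.cvtColor(img,cv2.COLOR_RGB2BGR))
def ray(c,uv):
    K=np.array(c['mtx']);d=np.array([c['k1'],0,0,0,0.])
    # model: distorted = x(1+k1 r^2)
    p=cv2.undistortPoints(np.array(uv,float).reshape(-1,1,2),K,d).reshape(-1,2)
    R=cv2.Rodrigues(np.array(c['rvec'],float))[0];t=np.array(c['tvec'],float).ravel()
    return -R.T@t,(np.c_[p,np.ones(len(p))])@R
def plane(c,uv,z=0.):
    o,D=ray(c,uv); return o+D*((z-o[2])/D[:,2])[:,None]
def proj(c,P):
    return cv2.projectPoints(np.array(P,float).reshape(-1,1,3),np.array(c['rvec'],float),np.array(c['tvec'],float),np.array(c['mtx']),np.array([c['k1'],0,0,0,0.]))[0].reshape(-1,2)
E
python3 - <<'E'
from h import *
for n in ['scene','top','wrist']:
    c=calibration(n); print(n,ray(c,[[280,210]]),c['mtx'][0][0])
    save(n+'0.png',capture(n))
print(arm.get_state())
E
```

```text
scene (array([ 1.00739019, -0.45052006,  0.91259427]), array([[-0.36129296,  0.38174918, -0.85085919]])) 463.2257368351728
top (array([ 0.34331477, -0.05853678,  1.28021797]), array([[ 0.22903123, -0.00631177, -0.97348422]])) 489.3619393928934
wrist (array([0.17762371, 0.63031198, 0.3834608 ]), array([[ 0.25090804, -0.10239883, -0.9625808 ]])) 348.28635952177393
{'t': 0.15, 'joints': array([-1.28021903,  0.3337588 ,  0.03987349,  1.46607478, -0.01340174,
        1.34327747, -0.05854696]), 'qvel': array([-0.00092937, -0.00368292,  0.00038017, -0.00485496, -0.00136604,
        0.00072095,  0.00108915]), 'joint_torque': array([ 2.43373055e-03, -6.56844234e+01,  1.33693278e+00, -4.04104042e+01,
       -5.96253388e-02,  4.19535907e-02,  1.10371316e-04]), 'ee_pos': array([0.24685983, 0.60087227, 0.19645375]), 'ee_rot': array([ 1.93687528e-01,  9.81063071e-01, -6.20896747e-04, -8.17755243e-05]), 'ft_force': array([-1.00081251, -0.18479693, -0.63417074]), 'moment': array([0.0392227 , 0.04008093, 0.02289034]), 'finger_gap': 0.0870786229900537}
```

View pics/scene0.png

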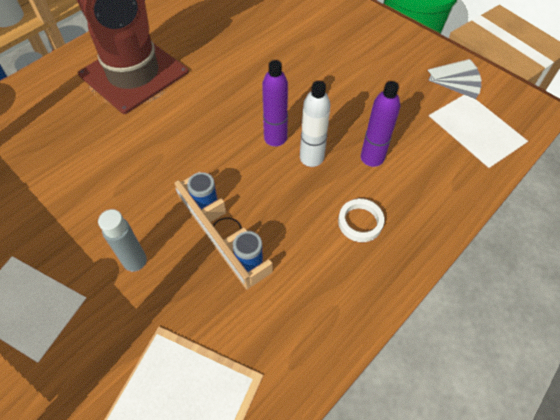

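View pics/top0.png

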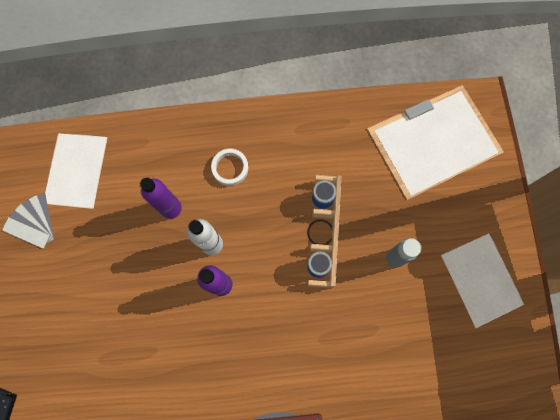

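View pics/wrist0.png

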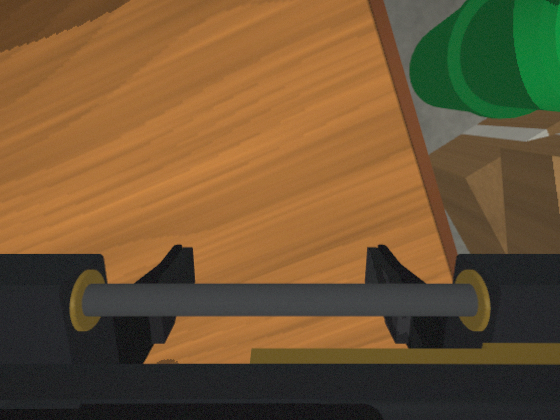

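The empty bay is the middle one, with the dark ring at top (320,232). There are three bottle candidates in the top view: purple at (160,198), bare metal at (207,238) and purple at (215,281). The bare-metal one with the dark bead fits the description, and I'll confirm it in a crop.

```bash
python3 - <<'E'
from h import *
im=cv2.cvtColor(cv2.imread('pics/top0.png'),cv2.COLOR_BGR2RGB)
save('c1.png',cv2.resize(im[150:310,130:370],None,fx=3.3,fy=3.3,interpolation=cv2.INTER_CUBIC))
im=cv2.cvtColor(cv2.imread('pics/scene0.png'),cv2.COLOR_BGR2RGB)
save('c2.png',cv2.resize(im[60:290,170:410],None,fx=2.6,fy=2.6,interpolation=cv2.INTER_CUBIC)[:598])
E
```

```text
(no output)
```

View pics/c1.png

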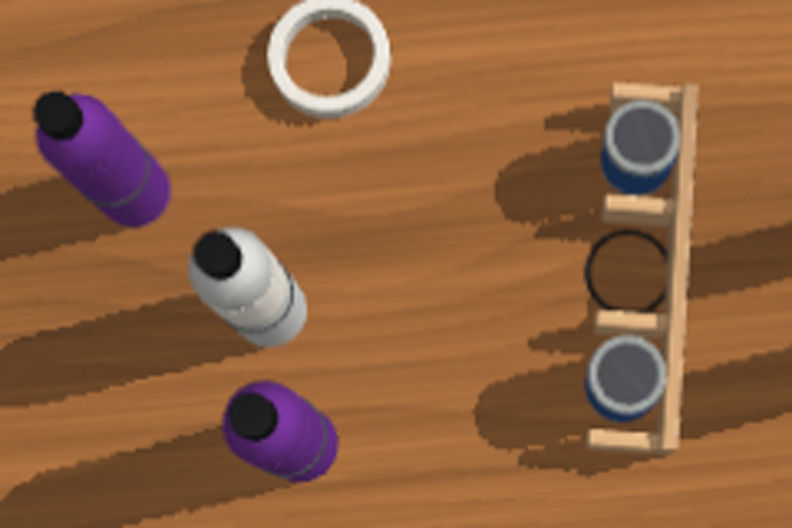

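View pics/c2.png

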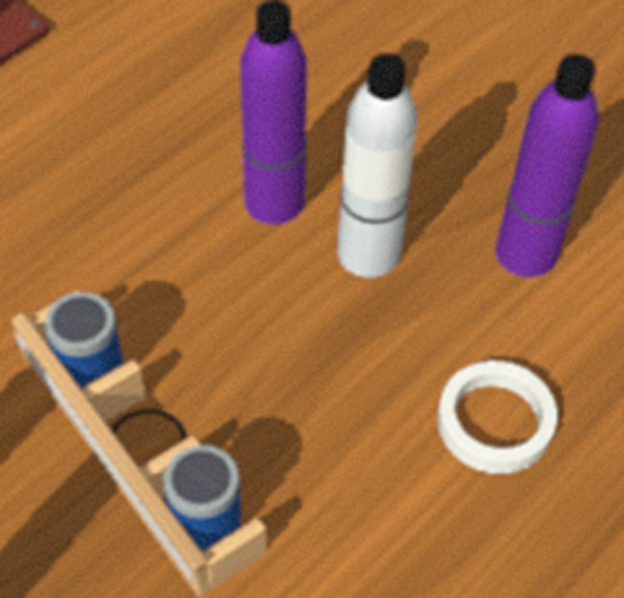

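The crops confirm it: the bare-metal bottle, with its bead and pale label, stands between two purple look-alikes. The drip ring lies between the two blue tins. Next I'll measure positions.

```bash
cat > meas.py <<'E'
from h import *
from scipy.optimize import least_squares
from scipy.spatial import ConvexHull
def fitc(P,r=None):
    c0=P.mean(0)
    if r: return least_squares(lambda q:np.hypot(*(P-q).T)-r,c0).x
    return least_squares(lambda q:np.hypot(*(P-q[:2]).T)-q[2],[*c0,.03]).x
E
python3 - <<'E'
from meas import *
for n,box,ringbox in [('top',(185,210,235,262),(305,217,333,247)),('scene',(297,95,335,172),(205,212,246,240))]:
    c=calibration(n); im=cv2.imread(f'pics/{n}0.png'); hsv=cv2.cvtColor(im,cv2.COLOR_BGR2HSV)
    x0,y0,x1,y1=box
    m=np.zeros(im.shape[:2],np.uint8)
    m[y0:y1,x0:x1]=((hsv[...,1]<75)&(hsv[...,2]>70))[y0:y1,x0:x1]*255
    m=cv2.morphologyEx(m,cv2.MORPH_CLOSE,np.ones((5,5)))
    k=max(cv2.findContours(m,cv2.RETR_EXTERNAL,cv2.CHAIN_APPROX_NONE)[0],key=cv2.contourArea)
    q=k.reshape(-1,2).astype(float); print(n,q.min(0),q.max(0),cv2.contourArea(k))
    P=plane(c,q)[:,:2]; cam=ray(c,[[0,0]])[0][:2]
    # near-camera side of base: boundary points closest to camera's ground point
    d=np.hypot(*(P-cam).T); s=P[d<d.min()+.020]
    ctr=fitc(s,.030); u=(ctr-cam)/np.hypot(*(ctr-cam)); print('bottle base fit',len(s),ctr, 'res',np.abs(np.hypot(*(s-ctr).T)-.03).max())
    # cap dark
    m2=np.zeros_like(m)
    if n=='top': bx=(187,215,206,240)
    else: bx=(308,78,330,98)
    m2[bx[1]:bx[3],bx[0]:bx[2]]=(hsv[...,2]<60)[bx[1]:bx[3],bx[0]:bx[2]]*255
    ys,xs=np.nonzero(m2); print('cap px',xs.mean(),ys.mean(),len(xs),'at z.23',plane(c,[[xs.mean(),ys.mean()]],.23))
    x0,y0,x1,y1=ringbox; m3=np.zeros_like(m); m3[y0:y1,x0:x1]=(hsv[...,2]<(50))[y0:y1,x0:x1]*255
    ys,xs=np.nonzero(m3); R=plane(c,np.c_[xs,ys])[:,:2]; print('ring',len(xs),fitc(R),fitc(R,.0335))
    cv2.imwrite(f'pics/m_{n}.png',np.hstack([cv2.resize((m|m2|m3)[60:300,150:370],None,fx=1.7,fy=1.7),]))
E
```

```text
top [187. 219.] [222. 254.] 660.5
bottle base fit 24 [0.57386426 0.1247391 ] res 0.002066913043719313
cap px 195.41333333333333 227.12 150 at z.23 [[0.57113152 0.12351043 0.23      ]]
ring 55 [ 0.57338957 -0.16683724  0.03321642] [ 0.57326173 -0.16698901]
scene [300.  95.] [329. 166.] 1675.0
bottle base fit 24 [0.56700968 0.12706272] res 0.001462743474756032
cap px 318.3948717948718 88.77948717948718 195 at z.23 [[0.57018773 0.12493606 0.23      ]]
ring 13 [ 0.56922092 -0.16426481  0.03260849] [ 0.56991936 -0.1651498 ]
```

View pics/m_top.png

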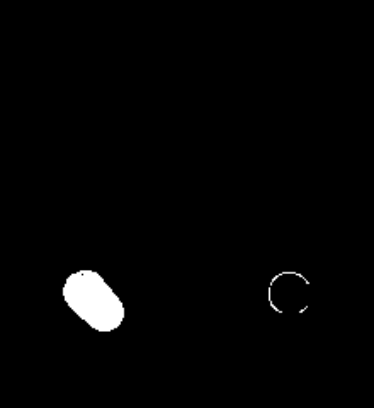

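View pics/m_scene.png

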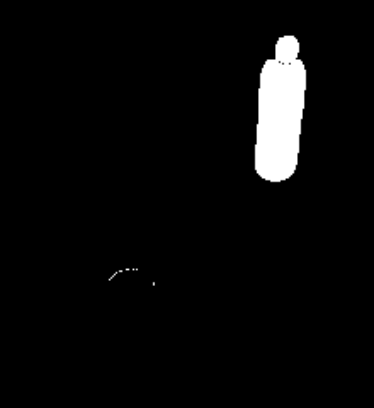

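```bash
python3 - <<'E'
from meas import *
c=calibration('top'); im=cv2.imread('pics/top0.png'); hsv=cv2.cvtColor(im,cv2.COLOR_BGR2HSV)
cam=ray(c,[[0,0]])[0][:2]
for n in ['top','scene']:
    c=calibration(n); im=cv2.imread(f'pics/{n}0.png'); hsv=cv2.cvtColor(im,cv2.COLOR_BGR2HSV); cam=ray(c,[[0,0]])[0][:2]
    m=((hsv[...,0]>125)&(hsv[...,0]<160)&(hsv[...,1]>100)).astype(np.uint8)*255
    m=cv2.morphologyEx(m,cv2.MORPH_CLOSE,np.ones((5,5)))
    for k in cv2.findContours(m,cv2.RETR_EXTERNAL,cv2.CHAIN_APPROX_NONE)[0]:
        if cv2.contourArea(k)<200: continue
        P=plane(c,k.reshape(-1,2).astype(float))[:,:2]; d=np.hypot(*(P-cam).T)
        print(n,'purple',k.reshape(-1,2).max(0),fitc(P[d<d.min()+.02],.03))
    if n=='top':
        print('tape',plane(c,[[229.7,167.5]],.024))
        print('tins',plane(c,[[130+643/3.3,150+137/3.3],[130+627/3.3,150+371/3.3]],.082))
        r=plane(c,[[130+692/3.3,150+87/3.3],[130+673/3.3,150+447/3.3]],.06);print('rail back-ish',r, 'yaw of row dir deg',np.degrees(np.arctan2(*(r[0]-r[1])[[1,0]])))
        l=plane(c,[[130+684/3.3,150+87/3.3],[130+664/3.3,150+447/3.3]],.06);print('rail front',l,np.degrees(np.arctan2(*(l[0]-l[1])[[1,0]])))
        print('div front ends',plane(c,np.array([[612,90],[605,205],[597,320],[588,437]])/3.3+[130,150],.05))
        print('spray cap',plane(c,[[411,248]],.18))
E
```

```text
top purple [231 295] [0.46405693 0.10892948]
top purple [180 218] [0.68367245 0.23051261]
tape [[0.7701936  0.05677689 0.024     ]]
tins [[ 0.66144031 -0.18435257  0.082     ]
 [ 0.48339158 -0.15092332  0.082     ]]
rail back-ish [[ 0.70397935 -0.23019871  0.06      ]
 [ 0.42525781 -0.18040903  0.06      ]] yaw of row dir deg -10.128253319767767
rail front [[ 0.70462309 -0.22389491  0.06      ]
 [ 0.42597779 -0.17366929  0.06      ]] -10.217807932273674
div front ends [[ 0.71096425 -0.16784961  0.05      ]
 [ 0.61827836 -0.15149537  0.05      ]
 [ 0.52869636 -0.13499896  0.05      ]
 [ 0.44023226 -0.11813833  0.05      ]]
spray cap [[ 0.48248144 -0.3545638   0.18      ]]
scene purple [399 166] [0.67566774 0.23332493]
scene purple [287 145] [0.45553087 0.11155003]
```

```bash
cat >> h.py <<'E'
from scipy.spatial.transform import Rotation as Rn
def tool(az,phi):
    """az: deg, horizontal direction (from +x, ccw) in which fingers point; phi: tilt from vertical. jaw axis horizontal"""
    a,p=np.radians([az,phi]); h=np.array([np.cos(a),np.sin(a),0])
    z=np.sin(p)*h-np.cos(p)*np.array([0,0,1]); y=np.cross(h,[0,0,1.]) ; x=np.cross(y,z)
    R=np.c_[x,y,z]
    return R
def plan(pos,R,base=None):
    s=arm.get_state(); p,R0=(s['ee_pos'],Rn.from_quat(s['ee_rot']).as_matrix()) if base is None else base
    out=None
    for f in (np.diag([1,1,1]),np.diag([-1,-1,1])):
        rv=Rn.from_matrix(R0.T@R@f).as_rotvec(degrees=True)
        if out is None or np.linalg.norm(rv)<np.linalg.norm(out): out=rv
    sh=R0.T@(np.array(pos)-p)*1000
    print('turn',out.round(1),'shift',sh.round(1))
    return p,R0
def st():
    s=arm.get_state(); R=Rn.from_quat(s['ee_rot']).as_matrix(); z=R[:,2]
    print('t',round(s['t'],2),'p',s['ee_pos'].round(4),'phi',np.degrees(np.arccos(-z[2])).round(1),'az',np.degrees(np.arctan2(z[1],z[0])).round(1),'yjaw',R[:,1].round(3),'F',s['ft_force'].round(1),'gap',round(s['finger_gap'],4),'q',s['joints'].round(2))
E
python3 - <<'E'
from h import *
st()
plan([.30,.55,.38],tool(162,20))
plan([.60,.25,.40],tool(162,40))
plan([.64,.105,.36],tool(162,60))
E
```

```text
t 0.15 p [0.2469 0.6009 0.1965] phi 0.1 az -108.7 yjaw [ 0.38   0.925 -0.001] F [-1.  -0.2 -0.6] gap 0.0871 q [-1.28  0.33  0.04  1.47 -0.01  1.34 -0.06]
turn [ 0.7 20.  -4.3] shift [ -68.5  -27.1 -183.5]
turn [ 1.4 40.  -4.2] shift [-460.  -190.6 -203.3]
turn [ 2.2 60.  -4. ] shift [-552.1 -309.5 -163.1]
```

Request:
{"api": "drive_tool", "payload": {"steps": [[[0,0,0,-20,-10,-50,1],[0,5,-1,-40,-20,-100,1],[0,12,-2,-60,-25,-150,1],[0.7,20,-4,-70,-30,-200,1],[0.9,25,-4,-115,-50,-203,1],[1,30,-4,-160,-70,-203,1],[1.1,33,-4,-205,-90,-203,1],[1.2,35,-4,-250,-105,-203,1]]]}}

```text
t: 0.95
ee_pos: [0.439, 0.4076, 0.3998]
ee_rot: [0.152, 0.941, 0.048, -0.298]
ft_force: [0.3, 1.2, 0.1]
finger_gap: 0.0869
```

```bash
python3 - <<'E'
from h import *
st()
plan([.60,.25,.40],tool(162,50))
plan([.64,.105,.36],tool(162,60))
E
```

```text
t 0.95 p [0.439  0.4076 0.3998] phi 35.1 az 161.6 yjaw [0.314 0.949 0.001] F [0.3 1.2 0.1] gap 0.0869 q [-0.62  0.51  0.16  0.97 -0.57  2.07  0.61]
turn [ 0.2 14.9 -0.2] shift [-165.3  -99.  -116.7]
turn [ 0.3 24.9 -0.2] shift [-256.6 -224.1 -132.1]
```

```bash
python3 - <<'E'
from h import *
plan([.55,.28,.36],tool(162,35))
plan([.65,.11,.30],tool(162,38))
E
```

```text
turn [ 0.2 -0.1 -0.2] shift [-141.8  -86.2  -51.2]
turn [ 0.2  2.9 -0.2] shift [-297.6 -216.2  -87.6]
```

Request:
{"api": "drive_tool", "payload": {"steps": [[[0,0,0,-40,-22,-13,1],[0,0,0,-75,-44,-26,1],[0,0,0,-110,-66,-39,1],[0,0,0,-142,-86,-51,1],[0,1,0,-180,-118,-60,1],[0,2,0,-220,-150,-69,1],[0,3,0,-258,-183,-78,1],[0,3,0,-297,-216,-87,1]]]}}

```text
t: 1.75
ee_pos: [0.5976, 0.1645, 0.295]
ee_rot: [0.157, 0.937, 0.068, -0.305]
ft_force: [0.3, 1.0, -1.8]
finger_gap: 0.0873
```

```bash
python3 - <<'E'
from h import *
st()
plan([.65,.11,.15],tool(162,45))
plan([.65,.11,.03],tool(162,60))
save('s1.png',np.hstack([capture('scene')[:,100:500],capture('top')[:,100:500]]))
E
```

```text
t 1.75 p [0.5976 0.1645 0.295 ] phi 36.4 az 157.9 yjaw [0.335 0.942 0.032] F [ 0.3  1.  -1.8] gap 0.0873 q [-0.    0.73 -0.31  0.85 -0.2   2.09  0.89]
turn [ 2.4  8.7 -0. ] shift [-139.7  -38.4   75.7]
turn [ 2.4 23.7  0.3] shift [-210.8  -42.3  172.3]
```

View pics/s1.png

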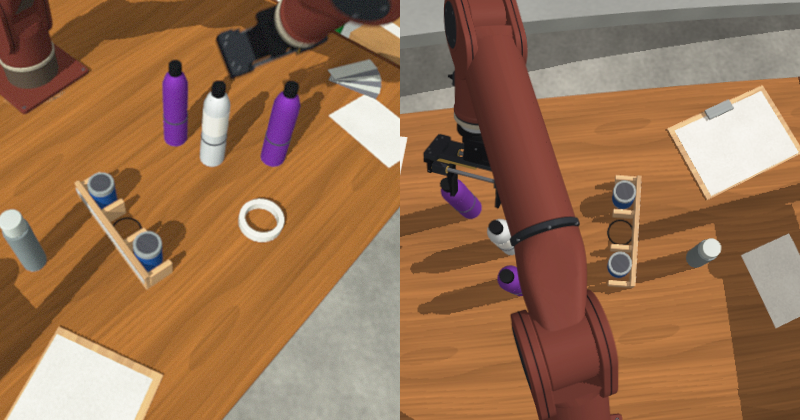

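```bash
cat > kin.py <<'E'
from h import *
from itertools import product
from scipy.optimize import least_squares
D=[([-1.28021903,0.3337588,0.03987349,1.46607478,-0.01340174,1.34327747,-0.05854696],[0.24685983,0.60087227,0.19645375],[1.93687528e-01,9.81063071e-01,-6.20896747e-04,-8.17755243e-05])]
def fk(q,s,prm,full=False):
    d1,d3,d5,d7,o1,o7,e3,e5=prm
    Z=lambda a:Rn.from_euler('z',a).as_matrix(); Y=lambda a:Rn.from_euler('y',a).as_matrix()
    e=np.array([0,0,1.])
    R=Z(s[0]*q[0]+o1)@Y(q[1]); S=np.array([0,0,d1]); R=R@Z(s[1]*q[2]); E=S+R@np.array([e3,0,d3]); R=R@Y(q[3])@Z(s[2]*q[4])
    W=E+R@np.array([0,0,d5])+0; R=R@Y(q[5]); W=W+R@np.array([e5,0,0]); R=R@Z(s[3]*q[6]+o7); T=W+R@(d7*e)
    return (T,R,S,E,W) if full else (T,R)
E
cat > log.py <<'E'
from h import *; import json
s=arm.get_state(); open('log.jsonl','a').write(json.dumps([list(s['joints']),list(s['ee_pos']),list(s['ee_rot'])])+'\n')
E
python3 log.py
python3 - <<'E'
from kin import *; import json
D+= [tuple(json.loads(l)) for l in open('log.jsonl')]
# second pose approximate
D.append(([-0.62,0.51,0.16,0.97,-0.57,2.07,0.61],[.439,.4076,.3998],[.152,.941,.048,-.298]))
best=[]
for s in product([1,-1],repeat=4):
  for o7 in (0,np.pi/2,np.pi,-np.pi/2):
    def f(p):
        r=[]
        for q,t,o in D:
            T,R=fk(q,s,p); r+=list((T-t)*5); r+=list((R-Rn.from_quat(o).as_matrix()).ravel())
        return np.array(r)
    z=least_squares(f,[.36,.45,.45,.25,0,o7,0,0],max_nfev=200); best.append((z.cost,s,z.x.round(3)))
best.sort(key=lambda b:b[0]); print(*best[:4],sep='\n')
E
```

```text
(np.float64(0.003044471777423837), (-1, -1, -1, -1), array([ 0.256,  0.532,  0.477,  0.427, -0.065,  1.513,  0.085,  0.072]))
(np.float64(0.003044471777423842), (-1, -1, -1, -1), array([ 0.256,  0.532,  0.477,  0.427, -0.065,  1.513,  0.085,  0.072]))
(np.float64(0.0030444717774238458), (-1, -1, -1, -1), array([ 0.256,  0.532,  0.477,  0.427, -0.065,  1.513,  0.085,  0.072]))
(np.float64(0.0030444717774238475), (-1, -1, -1, -1), array([ 0.256,  0.532,  0.477,  0.427, -0.065,  1.513,  0.085,  0.072]))
```

Request:
{"api": "drive_tool", "payload": {"steps": [[[2,0,0,-20,-10,0,1],[2,-4,0,-40,-20,5,1],[2,-8,0,-60,-38,10,1]]]}}

```text
t: 2.15
ee_pos: [0.6261, 0.1195, 0.2531]
ee_rot: [0.154, 0.958, 0.04, -0.238]
ft_force: [-0.2, -0.5, 0.8]
finger_gap: 0.0867
```

```bash
python3 log.py; python3 - <<'E'
from h import *
st()
save('s2.png',capture('scene')); 
E
```

```text
t 2.15 p [0.6261 0.1195 0.2531] phi 27.9 az 161.2 yjaw [0.315 0.949 0.004] F [-0.2 -0.5  0.8] gap 0.0867 q [ 0.06  0.7  -0.38  0.93 -0.04  1.95  0.96]
```

View pics/s2.png

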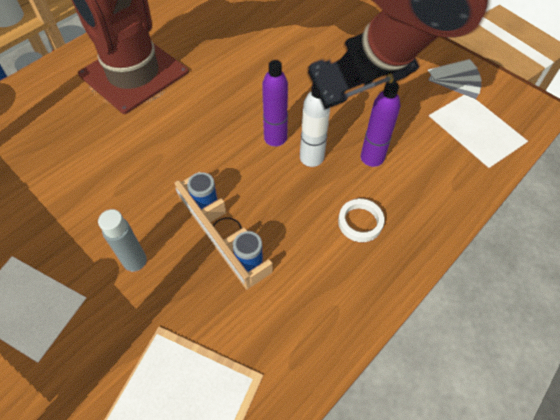

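```bash
cat > kin2.py <<'E'
from h import *
import json
from scipy.optimize import least_squares
def load():
    D=[([-1.28021903,0.3337588,0.03987349,1.46607478,-0.01340174,1.34327747,-0.05854696],[0.24685983,0.60087227,0.19645375],[1.93687528e-01,9.81063071e-01,-6.20896747e-04,-8.17755243e-05]),
     ([-0.62,0.51,0.16,0.97,-0.57,2.07,0.61],[.439,.4076,.3998],[.152,.941,.048,-.298])]
    return D+[tuple(json.loads(l)) for l in open('log.jsonl')]
Z=lambda a:Rn.from_euler('z',a).as_matrix(); Y=lambda a:Rn.from_euler('y',a).as_matrix(); 
def fk(q,p,full=False):
    d1,d3,d5,d7,a1,a3,a5,o1,o2,o4,o6,o7=p[:12]
    R=Z(-q[0]+o1); S=np.array([0,0,d1])+R@[a1,0,0]; R=R@Y(q[1]+o2)@Z(-q[2]); E=S+R@[a3,0,d3]; R=R@Y(q[3]+o4); E2=E+R@[-a3*0,0,0]; R=R@Z(-q[4]); W=E2+R@[0,0,d5]; R=R@Y(q[5]+o6); W2=W+R@[a5,0,0]; R=R@Z(-q[6]+o7); T=W2+R@[0,0,d7]
    return (T,R,S,E,W) if full else (T,R)
def fit(D,free=range(12)):
    p0=np.array([.26,.53,.48,.4,0,0,0,0,0,0,0,1.57]); free=list(free)
    def f(x):
        p=p0.copy(); p[free]=x; r=[]
        for q,t,o in D:
            T,R=fk(q,p); r+=list((T-t)*5); r+=list((R-Rn.from_quat(o).as_matrix()).ravel())
        return np.array(r)
    z=least_squares(f,p0[free]); p=p0.copy(); p[free]=z.x; return p,f(z.x),z
E
python3 - <<'E'
from kin2 import *
D=load()
for fr in ([0,1,2,3,7,11],[0,1,2,3,4,5,6,7,11],range(12)):
    p,r,z=fit(D,fr); print(p.round(4),'cost',z.cost.round(6)); r=r.reshape(-1,12); print(np.abs(r[:,:3]).max(1).round(3)/5*1000,np.abs(r[:,3:]).max(1).round(3))
E
```

```text
[ 0.2521  0.4787  0.5004  0.3962  0.      0.      0.     -0.066   0.
  0.      0.      1.5118] cost 0.005302
[5.  5.4 3.4 4. ] [0.006 0.033 0.035 0.029]
[ 0.2585  0.5279  0.4647  0.4258  0.02    0.0913  0.0829 -0.0615  0.
  0.      0.      1.5158] cost 0.003746
[5.8 1.8 0.4 1.6] [0.006 0.03  0.033 0.027]
[ 0.2312  0.5225  0.4724  0.4271  0.0198  0.0801  0.0452 -0.0664 -0.0603
  0.0228  0.0512  1.5194] cost 0.001374
[2.  1.2 0.6 0.4] [0.014 0.022 0.012 0.003]
```

```bash
python3 - <<'E'
from h import *
s=arm.get_state(); R=Rn.from_quat(s['ee_rot']).as_matrix(); p=s['ee_pos']
c=calibration('scene'); im=capture('scene')
big=cv2.resize(im[0:200,250:500],None,fx=3,fy=3,interpolation=cv2.INTER_CUBIC)
def pp(v): return tuple(int(x) for x in (proj(c,[v])[0]-[250,0])*3+1)
for k in range(0,400,20):
    v=p-R[:,2]*k/1000; cv2.circle(big,pp(v),3,(255,255,0),-1)
    if k%100==0: cv2.putText(big,str(k),pp(v),0,.5,(0,255,0),1)
for sgn in (1,-1):
  for w in (1,-1):
    a=pp(p-R[:,2]*.07+sgn*R[:,1]*.095+w*R[:,0]*.0375); b=pp(p-R[:,2]*.17+sgn*R[:,1]*.095+w*R[:,0]*.0375); cv2.line(big,a,b,(0,255,255),1)
cam=p-R[:,2]*.186+R[:,0]*.075; cv2.circle(big,pp(cam),6,(255,0,255),-1)
save('s3.png',big)
im=capture('top'); c=calibration('top'); big=cv2.resize(im[60:330,40:310],None,fx=2.2,fy=2.2)
def pp(v): return tuple(int(x) for x in (proj(c,[v])[0]-[40,60])*2.2+1)
for k in range(0,400,20):
    v=p-R[:,2]*k/1000; cv2.circle(big,pp(v),2,(255,255,0),-1)
    if k%100==0: cv2.putText(big,str(k),pp(v),0,.5,(0,255,0),1)
save('s4.png',big)
E
```

```text
(no output)
```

View pics/s3.png

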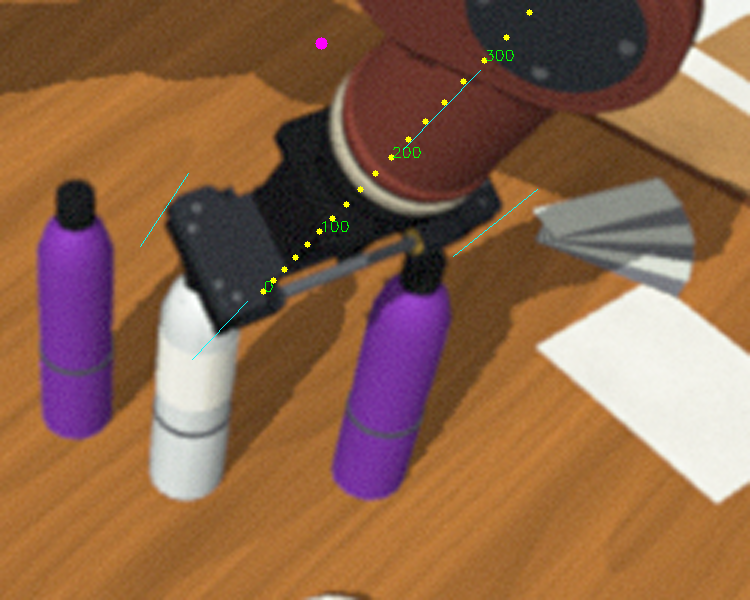

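View pics/s4.png

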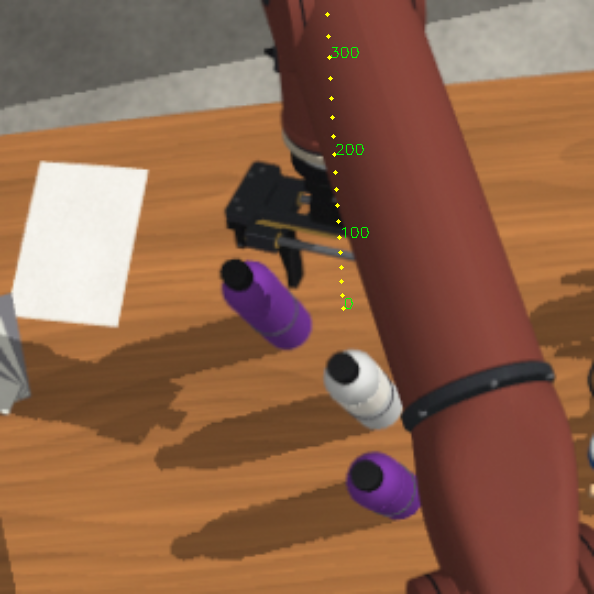

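```bash
cat > ik.py <<'E'
from kin2 import *
lo=np.array([-2.58,-.38,-1.3,.25,-1.5,.08,-2.65]);hi=np.array([2.58,2.09,1.39,2.4,4.64,2.09,2.65])
P,_,_=fit(load())
def ik(q0,pos,R):
    f=lambda q:np.r_[(fk(q,P)[0]-pos)*5,(fk(q,P)[1]-R).ravel(),.02*(q-q0)]
    z=least_squares(f,np.clip(q0,lo+.01,hi-.01),bounds=(lo,hi)); return z.x,np.linalg.norm(fk(z.x,P)[0]-pos)*1000,np.degrees(np.linalg.norm(Rn.from_matrix(fk(z.x,P)[1].T@R).as_rotvec()))
E
python3 - <<'E'
from ik import *
q=np.array(arm.get_state()['joints'])
q1=np.array([-1.28,.33,.04,1.47,-.01,1.34,-.06])
for nm,pos,az,phi in [('A0',[.534,.25,.10],-90,60),('A1',[.534,.17,.025],-90,70),('A2',[.54,.10,.025],-90,70),('B1',[.595,.09,.025],-85,38),('Bend',[.575,-.13,.025],-98,40)]:
  for F in (np.eye(3),np.diag([-1,-1,1.])):
    for qs in (q,q1):
      r=ik(qs,np.array(pos),tool(az,phi)@F); print(nm,F[0,0],r[0].round(2),r[1].round(1),r[2].round(1))
E
```

```text
A0 1.0 [-0.58  0.94 -0.56  1.32  0.9   1.98  1.92] 0.0 0.0
A0 1.0 [-0.87  0.86 -0.08  1.32  0.67  1.82  2.1 ] 0.1 0.0
A0 -1.0 [-0.94  0.86  0.04  1.31  0.62  1.79 -0.99] 0.1 0.0
A0 -1.0 [-1.23  0.93  0.53  1.3   0.38  1.69 -0.78] 0.0 0.0
A1 1.0 [-0.55  1.06 -0.49  1.46  0.97  1.93  1.81] 0.0 0.0
A1 1.0 [-0.85  0.99 -0.04  1.45  0.74  1.75  2.  ] 0.1 0.0
A1 -1.0 [-0.97  0.99  0.14  1.44  0.65  1.69 -1.06] 0.1 0.0
A1 -1.0 [-1.24  1.08  0.58  1.43  0.4   1.57 -0.84] 0.0 0.0
A2 1.0 [-0.46  1.01 -0.5   1.6   1.    1.86  1.79] 0.0 0.0
A2 1.0 [-0.8   0.93 -0.01  1.59  0.78  1.64  1.99] 0.1 0.0
A2 -1.0 [-0.9   0.94  0.12  1.58  0.71  1.6  -1.09] 0.1 0.0
A2 -1.0 [-1.22  1.04  0.61  1.56  0.43  1.45 -0.84] 0.0 0.0
B1 1.0 [-0.13  0.69 -0.69  1.73  0.89  1.43  2.07] 0.0 0.0
B1 1.0 [-0.59  0.58 -0.05  1.72  0.63  1.24  2.3 ] 0.1 0.0
B1 -1.0 [-0.57  0.58 -0.08  1.72  0.64  1.25 -0.86] 0.1 0.0
B1 -1.0 [-1.04  0.65  0.57  1.71  0.34  1.12 -0.58] 0.0 0.0
Bend 1.0 [ 0.14  0.6  -0.59  1.85  0.91  1.32  2.12] 0.1 0.0
Bend 1.0 [-0.38  0.53  0.09  1.84  0.66  1.13  2.35] 0.1 0.0
Bend -1.0 [-0.33  0.53  0.03  1.84  0.68  1.15 -0.81] 0.1 0.1
Bend -1.0 [-0.84  0.64  0.71  1.82  0.36  1.01 -0.51] 0.0 0.0
```

```bash
python3 - <<'E'
from h import *
st(); plan([.60,.16,.33],tool(162,20)); plan([.56,.25,.36],tool(162,0)); plan([.54,.28,.33],tool(-90,0))
E
```

```text
t 2.3 p [0.6249 0.1179 0.2553] phi 28.0 az 161.1 yjaw [0.318 0.948 0.003] F [-0.5  0.1  0.2] gap 0.0871 q [ 0.06  0.7  -0.38  0.93 -0.04  1.96  0.96]
turn [ 0.4 -8.  -0.4] shift [ 67.7  32.2 -48.5]
turn [  0.3 -28.   -0.5] shift [140.4 104.9 -43.6]
turn [-17.3 -24.4  70. ] shift [151.5 126.9  -3.7]
```

Request:
{"api": "drive_tool", "payload": {"steps": [[[0,-4,0,34,12,-30,1],[0,-8,0,65,30,-50,1],[0,-14,0,95,60,-48,1],[0,-21,0,120,85,-45,1],[0,-28,0,140,105,-43,1],[-2,-28,8,140,105,-40,1],[-4,-28,16,142,108,-35,1],[-6,-28,24,144,112,-30,1]]]}}

```text
t: 3.1
ee_pos: [0.5521, 0.262, 0.3502]
ee_rot: [0.368, 0.93, 0.002, 0.004]
ft_force: [-0.3, -0.4, -0.1]
finger_gap: 0.0868
```

```bash
python3 log.py; python3 - <<'E'
from h import *
st(); plan([.534,.28,.30],tool(-90,20));plan([.534,.28,.15],tool(-90,60)); 
E
```

```text
t 3.1 p [0.5521 0.262  0.3502] phi 0.5 az 5.5 yjaw [0.685 0.729 0.006] F [-0.3 -0.4 -0.1] gap 0.0868 q [-0.2   0.24 -0.4   1.29  0.1   1.62  0.23]
turn [  8.6 -18.7  46.2] shift [25.8  0.5 50. ]
turn [ 24.8 -56.4  42.1] shift [ 26.5  -0.4 200. ]
```

Request:
{"api": "drive_tool", "payload": {"steps": [[[1.5,-3.2,7.7,4,0,8,0.38],[3,-6.5,15.4,9,0,17,0.38],[4.5,-10,23,13,0,25,0.38],[6,-13,31,17,0,34,0.38],[7.5,-16,38,21,0,42,0.38],[8.6,-18.7,46,26,0,50,0.38],[11,-24,46,26,0,75,0.38],[14,-32,45,26,0,100,0.38]]]}}

```text
t: 3.9
ee_pos: [0.536, 0.2781, 0.2513]
ee_rot: [0.675, 0.677, -0.203, 0.211]
ft_force: [1.2, 0.3, -1.2]
finger_gap: 0.06
```

```bash
python3 log.py; python3 - <<'E'
from h import *
st(); plan([.532,.27,.12],tool(-90,55));plan([.532,.25,.025],tool(-90,68)); 
E
```

```text
t 3.9 p [0.536  0.2781 0.2513] phi 34.1 az -88.9 yjaw [1.    0.006 0.009] F [ 1.2  0.3 -1.2] gap 0.06 q [-0.62  0.53 -0.3   1.24  0.53  1.86 -0.88]
turn [  0.6 -20.9  -0.1] shift [ 66.8  -5.3 113.3]
turn [  0.6 -33.9  -0.2] shift [103.5  -6.3 203.2]
```

Request:
{"api": "drive_tool", "payload": {"steps": [[[0.6,-5,0,17,-2,28,0.38],[0.6,-10,0,33,-3,56,0.38],[0.6,-16,0,50,-4,85,0.38],[0.6,-21,0,67,-5,113,0.38],[0.6,-25,0,76,-5,136,0.38],[0.6,-29,0,85,-5,158,0.38],[0.6,-34,0,94,-5,180,0.38],[0.6,-36,0,103,-5,203,0.38]]]}}

```text
t: 4.7
ee_pos: [0.5294, 0.2512, 0.0205]
ee_rot: [0.577, 0.58, -0.408, 0.406]
ft_force: [-0.2, -0.7, -0.4]
finger_gap: 0.0599
```

```bash
python3 log.py; python3 - <<'E'
from h import *
st(); plan([.534,.205,.025],tool(-90,70)); 
save('s5.png',np.hstack([capture('scene')[:,160:560],capture('top')[:,20:420]]))
E
```

```text
t 4.7 p [0.5294 0.2512 0.0205] phi 70.3 az -89.9 yjaw [ 1.     0.003 -0.004] F [-0.2 -0.7 -0.4] gap 0.0599 q [-0.84  1.1  -0.15  1.16  0.75  2.   -1.1 ]
turn [0.1 0.3 0.3] shift [-19.9   4.4  42. ]
```

View pics/s5.png

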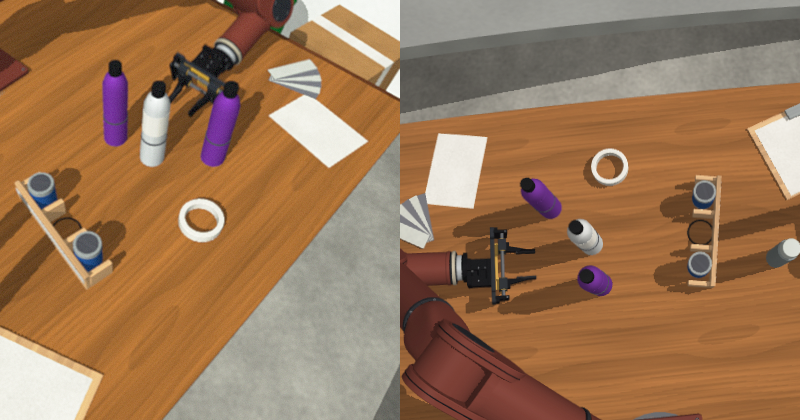

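```bash
python3 - <<'E'
from h import *
R=tool(-90,70)
for v in ([.534,.175,.025],[.536,.155,.025],[.543,.115,.025],[.546,.100,.025]): plan(v,R)
E
```

```text
turn [-0.   0.4  0.5] shift [-31.4   5.2  67.6]
turn [-0.   0.4  0.5] shift [-38.1   7.1  86.5]
turn [-0.   0.4  0.5] shift [-51.6  14.  124.1]
turn [-0.   0.4  0.5] shift [-56.7  17.  138.3]
```

Request:
{"api": "drive_tool", "payload": {"steps": [[[0,0,0,-9,2,12,0.38],[0,0,0,-14,3,26,0.38],[0,0,0,-20,4,40,0.38],[0,0,0,-26,5,54,0.38],[0,0,0,-31,5,67,0.38],[0,0,0,-34,6,76,0.38],[0,0,0,-38,7,86,0.38],[0,0,0,-38,7,86,0.38]]]}}

```text
t: 5.6
ee_pos: [0.5392, 0.1548, 0.0305]
ee_rot: [0.579, 0.579, -0.406, 0.405]
ft_force: [0.5, -0.1, -0.6]
finger_gap: 0.0602
```

```bash
cat > bot.py <<'E'
from meas import *
# silver bottle: dark cap + base in top/scene
def mask(n,im):
    hsv=cv2.cvtColor(im,cv2.COLOR_RGB2HSV); c=calibration(n)
    return ((hsv[...,1]<75)&(hsv[...,2]>70)),hsv
def bottle(n,im,guess):
    c=calibration(n); m,hsv=mask(n,im)
    g=np.array([guess[0],guess[1]])
    pts=proj(c,[[g[0]+a,g[1]+b,z] for a in (-.045,.045) for b in (-.045,.045) for z in (0,.19)])
    x0,y0=np.maximum(pts.min(0),0).astype(int);x1,y1=pts.max(0).astype(int)
    mm=np.zeros(m.shape,np.uint8); mm[y0:y1,x0:x1]=m[y0:y1,x0:x1]*255
    mm=cv2.morphologyEx(mm,cv2.MORPH_CLOSE,np.ones((5,5)))
    k=max(cv2.findContours(mm,cv2.RETR_EXTERNAL,cv2.CHAIN_APPROX_NONE)[0],key=cv2.contourArea)
    P=plane(c,k.reshape(-1,2).astype(float))[:,:2]; cam=ray(c,[[0,0]])[0][:2]
    d=np.hypot(*(P-cam).T); s=P[d<d.min()+.018]; return fitc(s,.030)
E
python3 log.py; python3 - <<'E'
from bot import *
st()
a=capture('scene');b=capture('top')
print(bottle('scene',a,(.571,.125)),bottle('top',b,(.571,.125)))
save('s6.png',np.hstack([cv2.resize(a[50:250,250:450],None,fx=2,fy=2),cv2.resize(b[150:350,80:280],None,fx=2,fy=2)]))
E
```

```text
t 5.6 p [0.5392 0.1548 0.0305] phi 70.0 az -90.0 yjaw [ 1.     0.    -0.001] F [ 0.5 -0.1 -0.6] gap 0.0602 q [-0.74  0.98 -0.14  1.38  0.78  1.87 -1.11]
[0.56697797 0.12702809] [0.57382526 0.12461662]
```

View pics/s6.png

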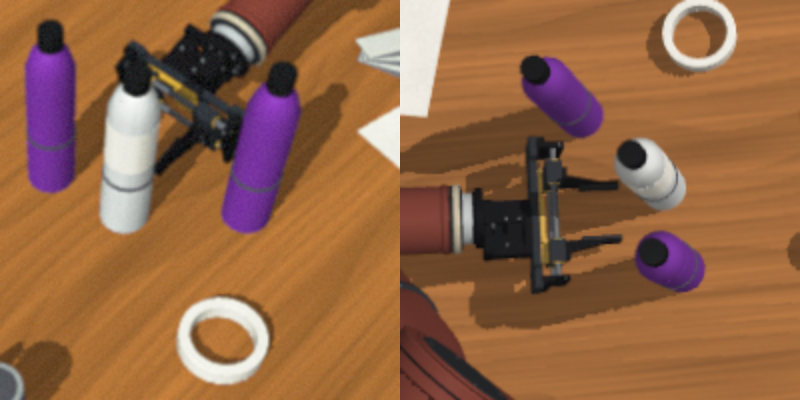

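Request:
{"api": "drive_tool", "payload": {"steps": [[[0,0,0,5.6,-6,2,0.38],[0,0,0,2.9,-4.6,9.5,0.38],[0,0,0,0.2,-3.2,17,0.38],[0,0,0,-2.5,-1.8,24.5,0.38],[0,0,0,-5.2,-0.4,32,0.38],[0,0,0,-6.5,0.3,36,0.38],[0,0,0,-6.5,0.3,36,0.38]]]}}

```text
t: 6.4
ee_pos: [0.5394, 0.1189, 0.0234]
ee_rot: [0.579, 0.58, -0.406, 0.405]
ft_force: [0.6, 1.0, -0.6]
finger_gap: 0.0601
```

```bash
python3 log.py; python3 - <<'E'
from bot import *
st()
a=capture('scene');b=capture('top')
print(bottle('scene',a,(.575,.09)),bottle('top',b,(.575,.09)))
save('s7.png',np.hstack([cv2.resize(a[50:250,250:450],None,fx=2,fy=2),cv2.resize(b[150:350,80:280],None,fx=2,fy=2)]))
E
```

```text
t 6.4 p [0.5394 0.1189 0.0234] phi 70.0 az -90.0 yjaw [ 1.     0.001 -0.002] F [ 0.6  1.  -0.6] gap 0.0601 q [-0.71  0.95 -0.13  1.46  0.8   1.82 -1.12]
[0.56845719 0.11126538] [0.57481316 0.10858581]
```

View pics/s7.png

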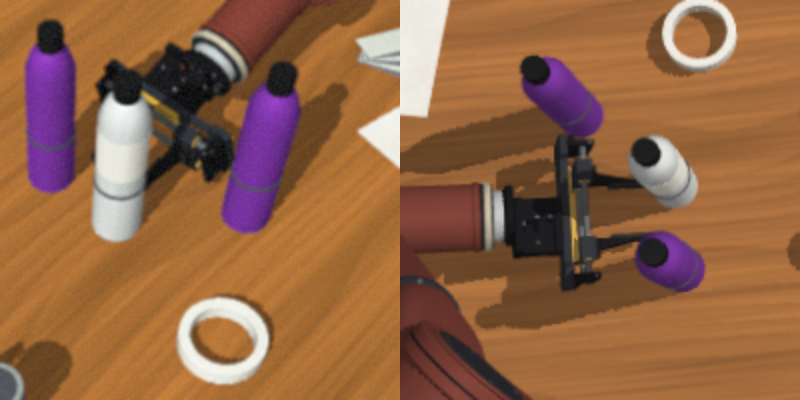

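```bash
python3 - <<'E'
from bot import *
b=capture('top'); c=calibration('top')
save('s8.png',cv2.resize(b[205:305,150:260],None,fx=6,fy=6,interpolation=cv2.INTER_CUBIC))
s=arm.get_state();p=s['ee_pos']; R=Rn.from_quat(s['ee_rot']).as_matrix()
for o in (-.0375,0,.0375): print(((proj(c,[p+R[:,1]*o])[0]-[150,205])*6).round(0))
a=capture('scene'); c=calibration('scene')
save('s9.png',cv2.resize(a[80:180,270:400],None,fx=6,fy=6,interpolation=cv2.INTER_CUBIC))
for o in (-.0375,0,.0375): print(((proj(c,[p+R[:,1]*o])[0]-[270,80])*6).round(0))
E
```

```text
[381. 383.]
[375. 297.]
[369. 212.]
[122. 347.]
[188. 396.]
[256. 445.]
```

View pics/s8.png

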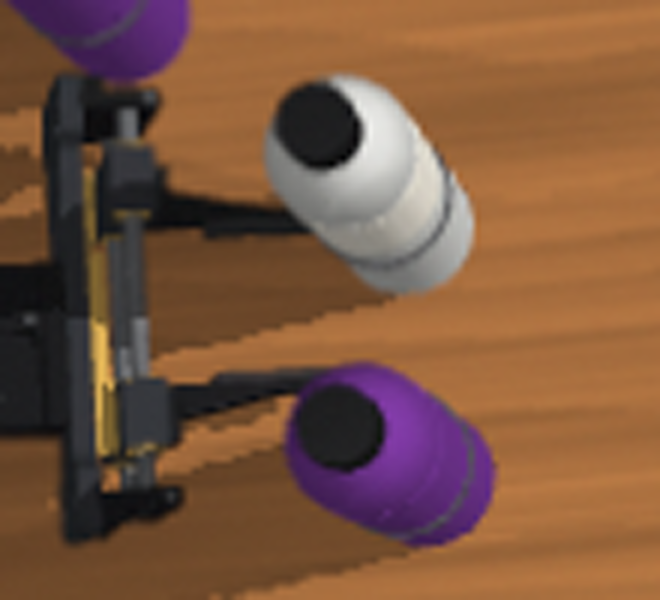

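View pics/s9.png

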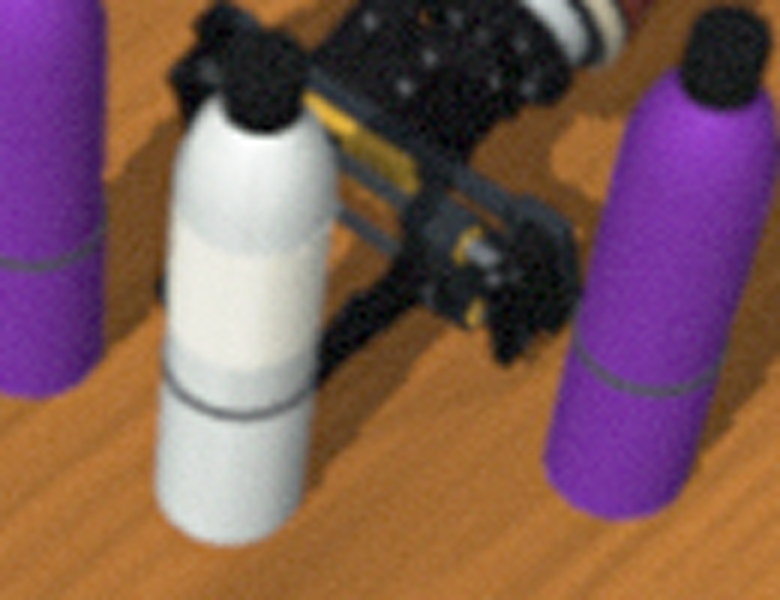

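```bash
python3 - <<'E'
from bot import *
b=capture('top'); c=calibration('top')
s=arm.get_state();p=s['ee_pos']; R=Rn.from_quat(s['ee_rot']).as_matrix()
big=cv2.resize(b[205:305,150:260],None,fx=6,fy=6,interpolation=cv2.INTER_CUBIC)
T=lambda v,c=c:tuple(int(x) for x in (proj(c,[v])[0]-[150,205])*6+3)
th=np.linspace(0,6.28,60)
for z,col in((0,(255,0,0)),(.082,(0,255,0)),(.185,(0,0,255))):
  for t in th: cv2.circle(big,T([.5725+.03*np.cos(t),.110+.03*np.sin(t),z]),1,col,-1)
for k in range(0,130,10):
  for o in (-.0375,.0375): cv2.circle(big,T(p-R[:,2]*k/1000+R[:,1]*o),2,(255,255,0) if k%50 else (255,0,255),-1)
a=capture('scene'); cs=calibration('scene')
big2=cv2.resize(a[80:180,270:400],None,fx=6,fy=6,interpolation=cv2.INTER_CUBIC)
T=lambda v,c=cs:tuple(int(x) for x in (proj(c,[v])[0]-[270,80])*6+3)
for z,col in((0,(255,0,0)),(.082,(0,255,0)),(.185,(0,0,255))):
  for t in th: cv2.circle(big2,T([.5725+.03*np.cos(t),.110+.03*np.sin(t),z]),1,col,-1)
for k in range(0,130,10):
  for o in (-.0375,.0375): cv2.circle(big2,T(p-R[:,2]*k/1000+R[:,1]*o),2,(255,255,0) if k%50 else (255,0,255),-1)
save('s10.png',cv2.resize(np.hstack([big,big2[:,:]]),None,fx=.55,fy=.55,interpolation=cv2.INTER_AREA))
E
```

```text
(no output)
```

View pics/s10.png

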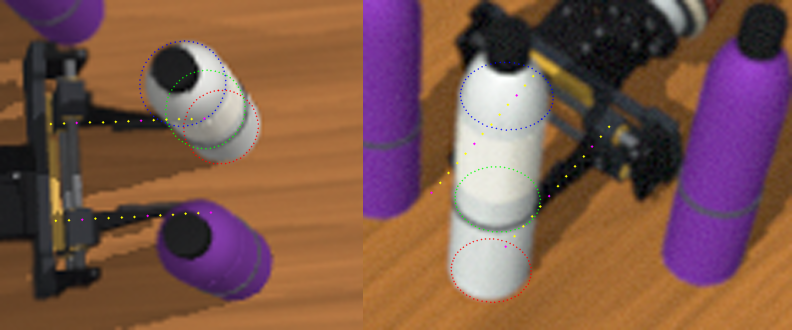

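```bash
python3 - <<'E'
from bot import *
c=calibration('top')
print(plane(c,[[189,242.5]],.03)[0], 'lower finger tip',plane(c,[[80+221/2,150+239/2]],.03)[0])
print(proj(c,[[.5767,.1548,.0305],[.5017,.1548,.0305]]))
E
```

```text
[0.57550069 0.17746995 0.03      ] lower finger tip [0.50488001 0.17791325 0.03      ]
[[197.55860156 241.15646451]
 [199.44131417 269.8386695 ]]
```

Request:
{"api": "drive_tool", "payload": {"steps": [[[0,0,0,10,0,-28,0.38],[0,0,0,10,0,-28,-0.5],[0,0,0,10,0,-28,-0.95],[0,0,0,10,0,-28,-0.95],[0,0,0,10,0,-28,-0.95],[0,0,0,10,0,-28,-0.95]]]}}

```text
t: 7.3
ee_pos: [0.5391, 0.1488, 0.0235]
ee_rot: [0.578, 0.58, -0.406, 0.406]
ft_force: [-0.4, -0.7, 0.2]
finger_gap: 0.0277
```

```bash
python3 log.py; python3 - <<'E'
from bot import *
st()
b=capture('top'); c=calibration('top')
s=arm.get_state();p=s['ee_pos']; R=Rn.from_quat(s['ee_rot']).as_matrix()
big=cv2.resize(b[205:305,130:240],None,fx=5.5,fy=5.5,interpolation=cv2.INTER_CUBIC)
T=lambda v,c=c:tuple(int(x) for x in (proj(c,[v])[0]-[130,205])*5.5+3)
for k in range(0,130,10): cv2.circle(big,T(p-R[:,2]*k/1000),2,(255,255,0) if k%50 else (255,0,255),-1)
save('s11.png',big)
print(bottle('top',b,(.575,.11)),bottle('scene',capture('scene'),(.575,.11)))
save('s12.png',capture('wrist'))
E
```

```text
t 7.3 p [0.5391 0.1488 0.0235] phi 70.0 az -90.0 yjaw [ 1.     0.001 -0.002] F [-0.4 -0.7  0.2] gap 0.0277 q [-0.74  0.98 -0.13  1.39  0.79  1.86 -1.11]
[0.57481316 0.10858581] [0.56845719 0.11126538]
```

View pics/s11.png

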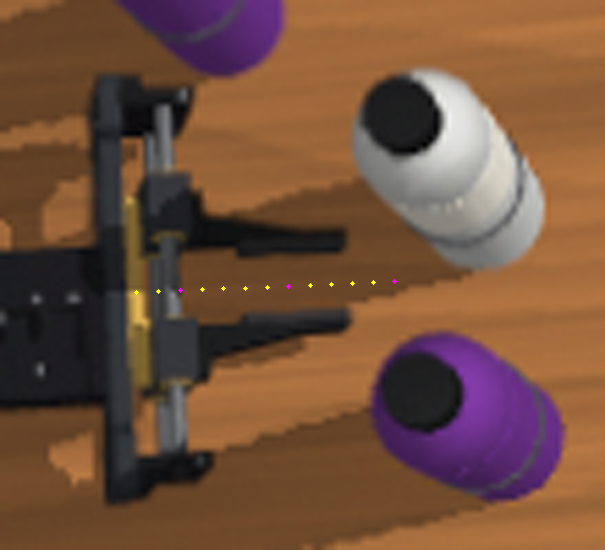

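View pics/s12.png

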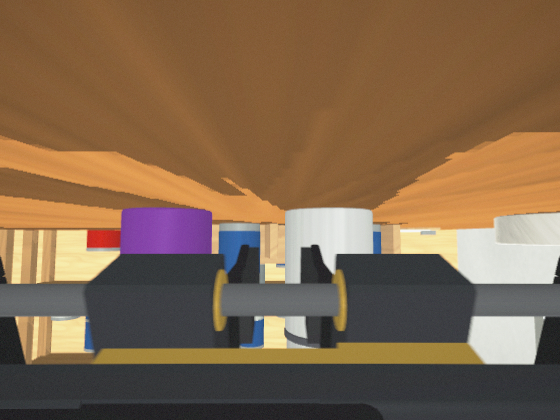

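```bash
python3 - <<'E'
from bot import *
import json
c=calibration('top')
L=[json.loads(l) for l in open('log.jsonl')]
q,p,o=L[1]; p=np.array([.6249,.1179,.2553]); R=Rn.from_quat(o).as_matrix()
for s in (0,.01,.02,.03): print(s,(proj(c,[p+R[:,1]*.051-R[:,2]*s])[0]-[40,60])*2.2, 'wrong world -y shift', (proj(c,[p+R[:,1]*.051+[0,s,0]])[0]-[40,60])*2.2)
im=cv2.imread('pics/s4.png'); cv2.imwrite('pics/s13.png',cv2.resize(im[200:340,200:380],None,fx=3,fy=3))
E
```

```text
0 [290.39726555 298.25424012] wrong world -y shift [290.39726555 298.25424012]
0.01 [289.6411563  291.47313863] wrong world -y shift [280.47679537 299.2783359 ]
0.02 [288.8769465  284.59577594] wrong world -y shift [270.57035958 300.30233489]
0.03 [288.10454747 277.62031365] wrong world -y shift [260.67866416 301.3261679 ]
```

View pics/s13.png

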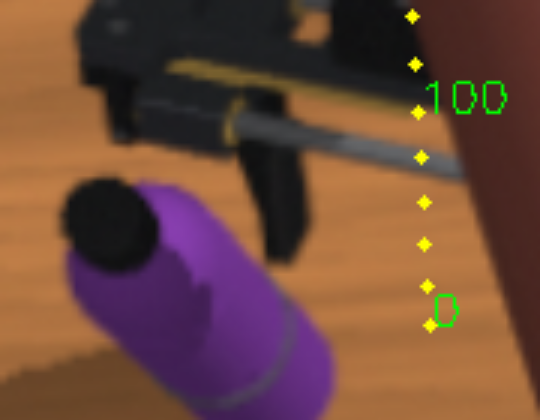

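```bash
python3 - <<'E'
from h import *
R=tool(-90,70)
for v in ([.531,.148,.017],[.531,.125,.016],[.533,.115,.016],[.535,.107,.016],[.537,.099,.016],[.539,.091,.016]): plan(v,R)
E
```

```text
turn [0.  0.  0.1] shift [ 5.7 -8.1  3.3]
turn [0.  0.  0.1] shift [-1.2 -8.1 25.2]
turn [0.  0.  0.1] shift [-4.6 -6.1 34.6]
turn [0.  0.  0.1] shift [-7.4 -4.1 42.1]
turn [0.  0.  0.1] shift [-10.1  -2.2  49.7]
turn [0.  0.  0.1] shift [-12.8  -0.2  57.2]
```

Request:
{"api": "drive_tool", "payload": {"steps": [[[0,0,0,5.7,-8,3.3,0.38],[0,0,0,5.7,-8,3.3,0.38],[0,0,0,2,-8,15,0.38],[0,0,0,-1.2,-8,25,0.38],[0,0,0,-4.6,-6,34.6,0.38],[0,0,0,-7.4,-4,42,0.38],[0,0,0,-10,-2,49.7,0.38],[0,0,0,-10,-2,49.7,0.38]]]}}

```text
t: 8.25
ee_pos: [0.5375, 0.0978, 0.0162]
ee_rot: [0.579, 0.579, -0.406, 0.406]
ft_force: [-0.9, 0.6, -0.4]
finger_gap: 0.0595
```

```bash
python3 log.py; python3 - <<'E'
from bot import *
st()
a=capture('scene');b=capture('top')
print(bottle('scene',a,(.575,.09)),bottle('top',b,(.575,.09)))
save('s14.png',np.hstack([cv2.resize(a[50:250,250:450],None,fx=2,fy=2),cv2.resize(b[150:350,80:280],None,fx=2,fy=2)]))
R=tool(-90,70)
for v in ([.541,.091,.016],[.543,.083,.016],[.545,.075,.016]): plan(v,R)
E
```

```text
t 8.25 p [0.5375 0.0978 0.0162] phi 70.1 az -90.0 yjaw [ 1.     0.    -0.001] F [-0.9  0.6 -0.4] gap 0.0595 q [-0.7   0.94 -0.12  1.5   0.81  1.79 -1.13]
[0.57770732 0.09100595] [0.5838773  0.08831672]
turn [0.  0.  0.1] shift [-2.8  3.7  7.4]
turn [0.  0.  0.1] shift [-5.5  5.7 14.9]
turn [0.  0.  0.1] shift [-8.3  7.7 22.5]
```

View pics/s14.png

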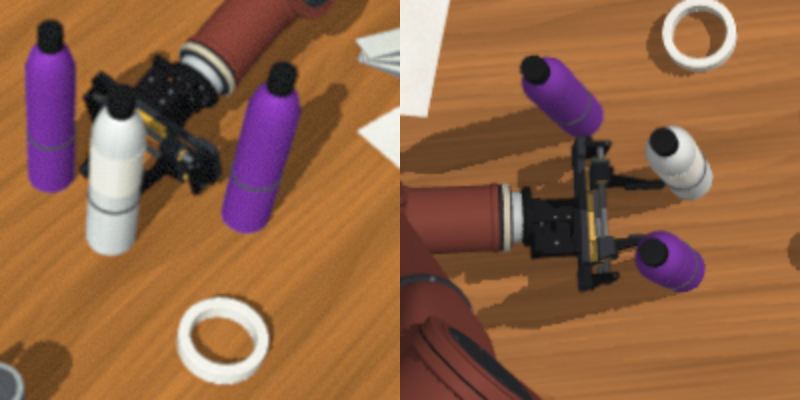

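Request:
{"api": "drive_tool", "payload": {"steps": [[[0,0,0,-1.5,3,4,0.38],[0,0,0,-3,4.5,8.5,0.38],[0,0,0,-5.5,6,15,0.38],[0,0,0,-7.2,7.5,19.7,0.38],[0,0,0,-7.2,7.5,19.7,0.38]]]}}

```text
t: 8.85
ee_pos: [0.5449, 0.0771, 0.016]
ee_rot: [0.578, 0.58, -0.406, 0.406]
ft_force: [0.0, 2.2, -0.9]
finger_gap: 0.0596
```

```bash
python3 log.py; python3 - <<'E'
from bot import *
st()
a=capture('scene');b=capture('top')
print(bottle('scene',a,(.585,.07)),bottle('top',b,(.585,.07)))
save('s15.png',np.hstack([cv2.resize(a[50:250,250:450],None,fx=2,fy=2),cv2.resize(b[150:350,80:280],None,fx=2,fy=2)]))
for n,im in (('top',b),('scene',a)):
    c=calibration(n); hsv=cv2.cvtColor(im,cv2.COLOR_RGB2HSV); cam=ray(c,[[0,0]])[0][:2]
    m=((hsv[...,0]>125)&(hsv[...,0]<160)&(hsv[...,1]>100)).astype(np.uint8)*255
    m=cv2.morphologyEx(m,cv2.MORPH_CLOSE,np.ones((5,5)))
    for k in cv2.findContours(m,cv2.RETR_EXTERNAL,cv2.CHAIN_APPROX_NONE)[0]:
        if cv2.contourArea(k)<200: continue
        P=plane(c,k.reshape(-1,2).astype(float))[:,:2]; d=np.hypot(*(P-cam).T)
        print(n,'purple',k.reshape(-1,2).max(0),fitc(P[d<d.min()+.02],.03))
E
```

```text
t 8.85 p [0.5449 0.0771 0.016 ] phi 70.1 az -90.0 yjaw [ 1.     0.001 -0.002] F [ 0.   2.2 -0.9] gap 0.0596 q [-0.67  0.93 -0.11  1.52  0.83  1.76 -1.12]
[0.58289702 0.06997931] [0.58936327 0.06700743]
top purple [231 295] [0.46405693 0.10892948]
top purple [180 218] [0.68430356 0.23095864]
scene purple [399 166] [0.67574041 0.23364043]
scene purple [295 145] [0.45553087 0.11155003]
```

View pics/s15.png

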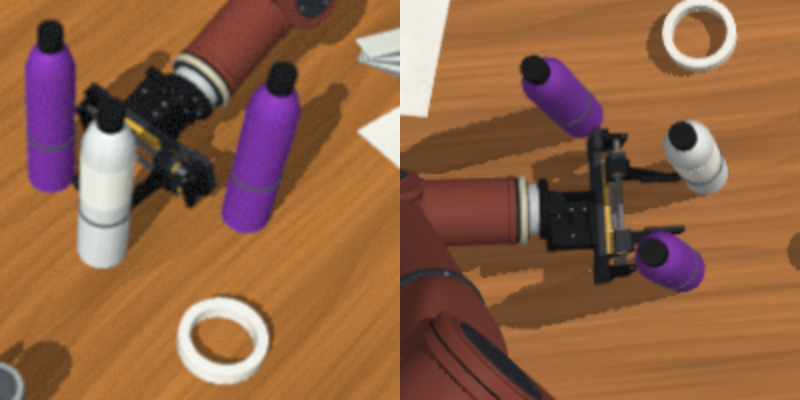

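```bash
cat > clr.py <<'E'
import numpy as np
P1=np.array([.460,.110]);P2=np.array([.680,.232])
def rectd(c,u,v,p,umin,umax,vmin,vmax):
    d=p-c; a,b=d@u,d@v
    dx=max(umin-a,0,a-umax);dy=max(vmin-b,0,b-vmax); return np.hypot(dx,dy)
def clr(ctr_tip,th,gap,e):
    """ctr_tip: xy midway between real finger tips. th deg: az=-90-th."""
    t=np.radians(th);er=np.radians(e); back=np.array([np.sin(t),np.cos(t)]); lat=np.array([np.cos(t),-np.sin(t)])
    f0=.072*np.cos(er)-.0375*np.sin(er); f1=.115*np.cos(er)+.0375*np.sin(er)
    out=[]
    for P in (P1,P2):
        o=[rectd(ctr_tip,lat,back,P,-.095,.095,f0,f1)]
        for s in (1,-1):
            c=s*(gap/2+.005); o.append(rectd(ctr_tip,lat,back,P,c-.006,c+.006,-.003,f0))
        o.append(rectd(ctr_tip,lat,back,P,-.04,.04,f1,.5))
        out.append((np.array(o)-.03)*1000)
    return np.array(out).round(0)
E
python3 - <<'E'
from clr import *
for e in (20,):
 for gap in (.06,.087):
  for th in (0,7,12,16,20):
   for ax in (.068,.062,.055,.045,.035,.03,.02):
    t=np.radians(th); con=np.array([.5825+(.068-ax)*.1,ax+.033]); 
    ctr=con-(gap/2+.005)*np.array([np.cos(t),-np.sin(t)])
    c=clr(ctr,th,gap,e); 
    print(gap,th,ax,'P1',c[0].min(),'P2',c[1].min(), '' if c.min()<4 else '*')
E
```

```text
0.06 0 0.068 P1 16.0 P2 9.0 *
0.06 0 0.062 P1 10.0 P2 10.0 *
0.06 0 0.055 P1 3.0 P2 13.0 
0.06 0 0.045 P1 -7.0 P2 18.0 
0.06 0 0.035 P1 -17.0 P2 25.0 
0.06 0 0.03 P1 -22.0 P2 29.0 
0.06 0 0.02 P1 -30.0 P2 37.0 
0.06 7 0.068 P1 17.0 P2 -0.0 
0.06 7 0.062 P1 18.0 P2 3.0 
0.06 7 0.055 P1 18.0 P2 8.0 *
0.06 7 0.045 P1 8.0 P2 16.0 *
0.06 7 0.035 P1 -2.0 P2 25.0 
0.06 7 0.03 P1 -6.0 P2 30.0 
0.06 7 0.02 P1 -16.0 P2 35.0 
0.06 12 0.068 P1 18.0 P2 -1.0 
0.06 12 0.062 P1 18.0 P2 4.0 *
0.06 12 0.055 P1 20.0 P2 10.0 *
0.06 12 0.045 P1 19.0 P2 20.0 *
0.06 12 0.035 P1 10.0 P2 23.0 *
0.06 12 0.03 P1 5.0 P2 22.0 *
0.06 12 0.02 P1 -4.0 P2 18.0 
0.06 16 0.068 P1 19.0 P2 2.0 
0.06 16 0.062 P1 19.0 P2 8.0 *
0.06 16 0.055 P1 20.0 P2 14.0 *
0.06 16 0.045 P1 23.0 P2 14.0 *
0.06 16 0.035 P1 19.0 P2 10.0 *
0.06 16 0.03 P1 15.0 P2 8.0 *
0.06 16 0.02 P1 6.0 P2 5.0 *
0.06 20 0.068 P1 22.0 P2 6.0 *
0.06 20 0.062 P1 21.0 P2 9.0 *
0.06 20 0.055 P1 21.0 P2 6.0 *
0.06 20 0.045 P1 23.0 P2 2.0 
0.06 20 0.035 P1 27.0 P2 -3.0 
0.06 20 0.03 P1 24.0 P2 -5.0 
0.06 20 0.02 P1 16.0 P2 -9.0 
0.087 0 0.068 P1 -10.0 P2 22.0 
0
[... 358 characters left out ...]
 -6.0 P2 34.0 
0.087 7 0.02 P1 -16.0 P2 42.0 
0.087 12 0.068 P1 -7.0 P2 5.0 
0.087 12 0.062 P1 -8.0 P2 9.0 
0.087 12 0.055 P1 -7.0 P2 14.0 
0.087 12 0.045 P1 -4.0 P2 22.0 
0.087 12 0.035 P1 -1.0 P2 30.0 
0.087 12 0.03 P1 0.0 P2 35.0 
0.087 12 0.02 P1 -4.0 P2 32.0 
0.087 16 0.068 P1 -2.0 P2 4.0 
0.087 16 0.062 P1 -4.0 P2 9.0 
0.087 16 0.055 P1 -6.0 P2 14.0 
0.087 16 0.045 P1 -4.0 P2 23.0 
0.087 16 0.035 P1 -0.0 P2 24.0 
0.087 16 0.03 P1 1.0 P2 22.0 
0.087 16 0.02 P1 5.0 P2 18.0 *
0.087 20 0.068 P1 4.0 P2 6.0 *
0.087 20 0.062 P1 1.0 P2 11.0 
0.087 20 0.055 P1 -2.0 P2 17.0 
0.087 20 0.045 P1 -3.0 P2 15.0 
0.087 20 0.035 P1 -0.0 P2 11.0 
0.087 20 0.03 P1 2.0 P2 9.0 
0.087 20 0.02 P1 6.0 P2 4.0 *
```

```bash
python3 - <<'E'
from h import *; from clr import clr
s=arm.get_state(); p0=s['ee_pos']; R0=Rn.from_quat(s['ee_rot']).as_matrix(); F=np.diag([-1,-1,1.])
for th,ax,xf in [(0,.0685,.5798),(4,.060,.581),(8,.054,.582),(12,.046,.583),(13.5,.038,.584),(14.5,.032,.585)]:
    t=np.radians(th); con=np.array([xf,ax+.033]); ctr=con-.035*np.array([np.cos(t),-np.sin(t)])
    ee=ctr-.0188*np.array([np.sin(t),np.cos(t)])*1
    R=tool(-90-th,70)@F
    print(th,ax,ee.round(4),'turn',Rn.from_matrix(R0.T@R).as_rotvec(degrees=True).round(1),'shift',(R0.T@(np.r_[ee,.016]-p0)*1000).round(1),clr(ctr,th,.06,20).min(1))
E
```

```text
0 0.0685 [0.5448 0.0827] turn [0.  0.1 0.1] shift [ 1.6  0.1 -4.7] [14. 11.]
4 0.06 [0.5448 0.0767] turn [3.8 0.1 1.5] shift [-0.5  0.1  1. ] [16.  8.]
8 0.054 [0.5447 0.0733] turn [7.5 0.1 2.9] shift [-1.6  0.   4.2] [18. 10.]
12 0.046 [0.5449 0.0679] turn [11.3  0.1  4.2] shift [-3.5  0.2  9.3] [20. 19.]
13.5 0.038 [0.5456 0.0609] turn [12.7  0.1  4.7] shift [-5.8  0.9 15.8] [16. 21.]
14.5 0.032 [0.5464 0.0556] turn [13.7  0.1  5.1] shift [-7.7  1.7 20.8] [13. 15.]
```

Request:
{"api": "drive_tool", "payload": {"steps": [[[3.8,0,1.5,-2.4,0,6.3,0.38],[7.5,0,2.9,-3.5,0,9.5,0.38],[11.3,0,4.2,-5.4,0.2,14.6,0.38],[12.7,0,4.7,-7.7,0.9,21,0.38],[13.7,0,5.1,-9.2,1.6,25,0.38],[13.7,0,5.1,-9.2,1.6,25,0.38]]]}}

```text
t: 9.55
ee_pos: [0.5464, 0.0506, 0.016]
ee_rot: [0.648, 0.501, -0.454, 0.351]
ft_force: [0.2, 1.3, 0.1]
finger_gap: 0.0601
```

```bash
cat > look.py <<'E'
import sys
from bot import *
st(); g=(float(sys.argv[1]),float(sys.argv[2]))
a=capture('scene');b=capture('top')
ps,pt=bottle('scene',a,g),bottle('top',b,g)
print('bottle scene',ps.round(4),'top',pt.round(4),'mean',((ps+pt)/2).round(4))
save(sys.argv[3],np.hstack([cv2.resize(a[80:280,200:400],None,fx=2,fy=2),cv2.resize(b[150:350,140:340],None,fx=2,fy=2)]))
E
python3 log.py; python3 look.py .59 .04 s16.png
```

```text
t 9.55 p [0.5464 0.0506 0.016 ] phi 70.1 az -104.6 yjaw [ 0.968 -0.252  0.   ] F [0.2 1.3 0.1] gap 0.0601 q [-0.59  1.01 -0.07  1.36  0.71  1.87 -1.12]
bottle scene [0.589  0.0328] top [0.5953 0.0298] mean [0.5922 0.0313]
```

View pics/s16.png

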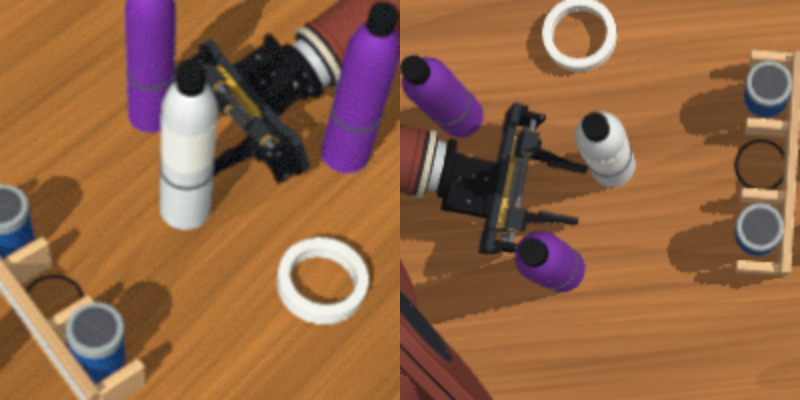

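```bash
python3 - <<'E'
from clr import *
for phi in (35,40,45,50):
  for th in (0,5,10,15):
   r=[]
   for ax,bx in ((.031,.592),(.01,.595),(-.02,.598)):
    t=np.radians(th); ctr=np.array([bx,ax])+.032*np.array([np.sin(t),np.cos(t)])
    c=clr(ctr,th,.038,90-phi); r.append((c[0].min(),c[1][:3].min(),c[1][3]))
   print(phi,th,r)
E
```

```text
35 0 [(np.float64(7.0), np.float64(42.0), np.float64(18.0)), (np.float64(10.0), np.float64(63.0), np.float64(15.0)), (np.float64(13.0), np.float64(93.0), np.float64(12.0))]
35 5 [(np.float64(13.0), np.float64(49.0), np.float64(0.0)), (np.float64(18.0), np.float64(70.0), np.float64(-5.0)), (np.float64(24.0), np.float64(100.0), np.float64(-10.0))]
35 10 [(np.float64(19.0), np.float64(55.0), np.float64(-18.0)), (np.float64(25.0), np.float64(75.0), np.float64(-25.0)), (np.float64(33.0), np.float64(104.0), np.float64(-30.0))]
35 15 [(np.float64(23.0), np.float64(58.0), np.float64(-30.0)), (np.float64(31.0), np.float64(78.0), np.float64(-30.0)), (np.float64(42.0), np.float64(106.0), np.float64(-30.0))]
40 0 [(np.float64(7.0), np.float64(36.0), np.float64(18.0)), (np.float64(10.0), np.float64(57.0), np.float64(15.0)), (np.float64(13.0), np.float64(87.0), np.float64(12.0))]
40 5 [(np.float64(13.0), np.float64(43.0), np.float64(0.0)), (np.float64(18.0), np.float64(64.0), np.float64(-5.0)), (np.float64(24.0), np.float64(94.0), np.float64(-10.0))]
40 10 [(np.float64(19.0), np.float64(49.0), np.
[... 1015 characters left out ...]
 0 [(np.float64(7.0), np.float64(27.0), np.float64(18.0)), (np.float64(10.0), np.float64(48.0), np.float64(15.0)), (np.float64(13.0), np.float64(78.0), np.float64(12.0))]
50 5 [(np.float64(13.0), np.float64(34.0), np.float64(0.0)), (np.float64(18.0), np.float64(54.0), np.float64(-5.0)), (np.float64(24.0), np.float64(84.0), np.float64(-10.0))]
50 10 [(np.float64(19.0), np.float64(39.0), np.float64(-18.0)), (np.float64(25.0), np.float64(59.0), np.float64(-25.0)), (np.float64(33.0), np.float64(88.0), np.float64(-30.0))]
50 15 [(np.float64(27.0), np.float64(43.0), np.float64(-30.0)), (np.float64(31.0), np.float64(62.0), np.float64(-30.0)), (np.float64(42.0), np.float64(90.0), np.float64(-30.0))]
```

```bash
python3 - <<'E'
from ik import *
q=np.array(arm.get_state()['joints']); F=np.diag([-1,-1,1.])
for pos,az,phi in [([.551,.07,.1],-104.6,70),([.551,.07,.2],-104.6,70),([.551,.07,.28],-104.6,70),([.551,.07,.28],-104.6,55),([.595,.09,.28],-92,42),([.592,.06,.01],-92,42)]:
    q,e1,e2=ik(q,np.array(pos),tool(az,phi)@F); print(pos,phi,q.round(2),e1.round(1),e2.round(1))
s=arm.get_state(); p0=s['ee_pos']; R0=Rn.from_quat(s['ee_rot']).as_matrix()
for pos,az,phi in [([.551,.069,.016],-104.6,70),([.551,.072,.12],-104.6,70),([.555,.075,.27],-104.6,64)]:
    R=tool(az,phi)@F; print('turn',Rn.from_matrix(R0.T@R).as_rotvec(degrees=True).round(1),'shift',(R0.T@(np.array(pos)-p0)*1000).round(1))
E
```

```text
[0.551, 0.07, 0.1] 70 [-0.62  0.9  -0.07  1.36  0.75  1.94 -1.06] 0.0 0.0
[0.551, 0.07, 0.2] 70 [-0.62  0.79 -0.07  1.32  0.78  2.05 -0.95] 0.0 0.0
[0.551, 0.07, 0.28] 70 [-0.72  0.72  0.09  1.27  0.77  2.09 -0.8 ] 0.0 0.0
[0.551, 0.07, 0.28] 55 [-0.67  0.59  0.07  1.29  0.65  1.98 -0.78] 0.0 0.0
[0.595, 0.09, 0.28] 42 [-0.62  0.47  0.02  1.32  0.61  1.78 -0.61] 0.0 0.0
[0.592, 0.06, 0.01] 42 [-0.59  0.66  0.03  1.62  0.61  1.35 -0.86] 0.0 0.0
turn [0.1 0.1 0.1] shift [  6.1   0.5 -17. ]
turn [0.1 0.1 0.1] shift [-90.7  -0.3 -55.2]
turn [0.1 6.1 0.1] shift [-230.4    2.7 -110. ]
```

Request:
{"api": "drive_tool", "payload": {"steps": [[[0,0,0,6,0.5,-17,0.38],[0,0,0,3,0.5,-20,0.1],[0,0,0,-42,0,-37,-0.13],[0,0,0,-90,0,-55,-0.13],[0,2,0,-137,1,-73,-0.13],[0,4,0,-184,2,-92,-0.13],[0,6,0,-230,3,-110,-0.13],[0,6,0,-230,3,-110,-0.13]]]}}

```text
t: 10.45
ee_pos: [0.5567, 0.0751, 0.2777]
ee_rot: [0.674, 0.518, -0.414, 0.325]
ft_force: [0.2, 0.5, -0.9]
finger_gap: 0.0382
```

```bash
python3 log.py; python3 - <<'E'
from h import *
st(); s=arm.get_state(); p0=s['ee_pos']; R0=Rn.from_quat(s['ee_rot']).as_matrix(); F=np.diag([-1,-1,1.])
for pos,az,phi in [([.596,.068,.28],-92,42),([.596,.068,.10],-92,42),([.596,.062,.012],-92,42)]:
    R=tool(az,phi)@F; print('turn',Rn.from_matrix(R0.T@R).as_rotvec(degrees=True).round(1),'shift',(R0.T@(np.array(pos)-p0)*1000).round(1))
E
```

```text
t 10.45 p [0.5567 0.0751 0.2777] phi 63.5 az -104.3 yjaw [ 0.968 -0.251  0.01 ] F [ 0.2  0.5 -0.9] gap 0.0382 q [-0.65  0.66  0.02  1.27  0.7   2.08 -0.83]
turn [-9.7 21.5 -8.1] shift [-0.4 39.8 -3.6]
turn [-9.7 21.5 -8.1] shift [160.7  38.   76.7]
turn [-9.7 21.5 -8.1] shift [236.9  38.6 121.2]
```

Request:
{"api": "drive_tool", "payload": {"steps": [[[-3,7,-2.5,0,15,-2,-0.13],[-6.5,14,-5.4,0,30,-3,-0.13],[-9.7,21.5,-8.1,0,41,-4,-0.13],[-9.7,21.5,-8.1,38,40,14,-0.13],[-9.7,21.5,-8.1,80,40,35,-0.13],[-9.7,21.5,-8.1,120,39,55,-0.13],[-9.7,21.5,-8.1,160,39,75,-0.13],[-9.7,21.5,-8.1,160,39,75,-0.13]]]}}

```text
t: 11.25
ee_pos: [0.5901, 0.0662, 0.0877]
ee_rot: [0.667, 0.65, -0.268, 0.246]
ft_force: [-0.8, -0.4, -0.3]
finger_gap: 0.0377
```

```bash
python3 log.py; python3 look.py .59 .03 s17.png; python3 - <<'E'
from h import *
s=arm.get_state(); p0=s['ee_pos']; R0=Rn.from_quat(s['ee_rot']).as_matrix(); F=np.diag([-1,-1,1.])
for pos,az,phi in [([.597,.069,.012],-92,42),([.597,.05,.012],-92,42),([.597,.04,.012],-92,42)]:
    R=tool(az,phi)@F; print('turn',Rn.from_matrix(R0.T@R).as_rotvec(degrees=True).round(1),'shift',(R0.T@(np.array(pos)-p0)*1000).round(1))
E
```

```text
t 11.25 p [0.5901 0.0662 0.0877] phi 42.7 az -93.2 yjaw [ 0.999 -0.033 -0.021] F [-0.8 -0.4 -0.3] gap 0.0377 q [-0.52  0.59 -0.07  1.55  0.61  1.52 -0.81]
bottle scene [0.5891 0.0329] top [0.5953 0.0298] mean [0.5922 0.0314]
turn [-0.5  0.5  0.5] shift [56.4  4.4 59.2]
turn [-0.5  0.5  0.5] shift [42.4  5.  72. ]
turn [-0.5  0.5  0.5] shift [35.   5.4 78.8]
```

View pics/s17.png

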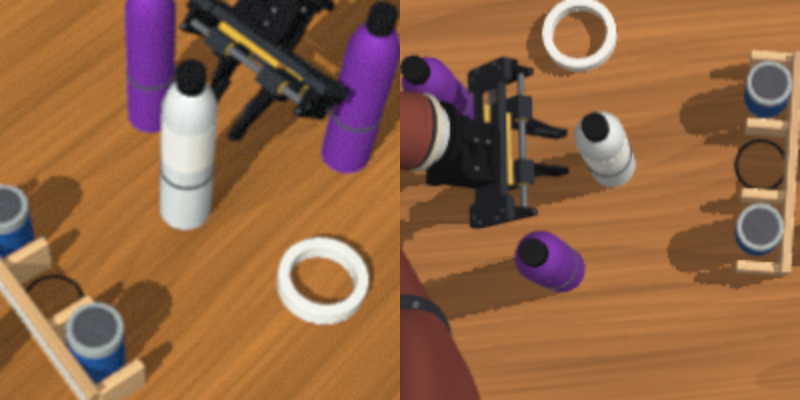

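Request:
{"api": "drive_tool", "payload": {"steps": [[[-0.5,0.5,0.5,18,2,20,-0.13],[-0.5,0.5,0.5,37,4,40,-0.13],[-0.5,0.5,0.5,56,4,59,-0.13],[-0.5,0.5,0.5,52,4,63,-0.13],[-0.5,0.5,0.5,46,4,69,-0.13],[-0.5,0.5,0.5,40,4.5,74,-0.13],[-0.5,0.5,0.5,35,5,78.8,-0.13],[-0.5,0.5,0.5,35,5,78.8,-0.13]]]}}

```text
t: 12.15
ee_pos: [0.5977, 0.0396, 0.0128]
ee_rot: [0.673, 0.648, -0.256, 0.249]
ft_force: [-0.8, 1.0, 1.6]
finger_gap: 0.038
```

```bash
python3 log.py; python3 look.py .59 .02 s18.png
```

```text
t 12.15 p [0.5977 0.0396 0.0128] phi 41.8 az -91.9 yjaw [ 0.999 -0.036  0.003] F [-0.8  1.   1.6] gap 0.038 q [-0.49  0.65 -0.06  1.62  0.64  1.37 -0.87]
bottle scene [0.5901 0.0273] top [0.5968 0.0242] mean [0.5934 0.0257]
```

View pics/s18.png

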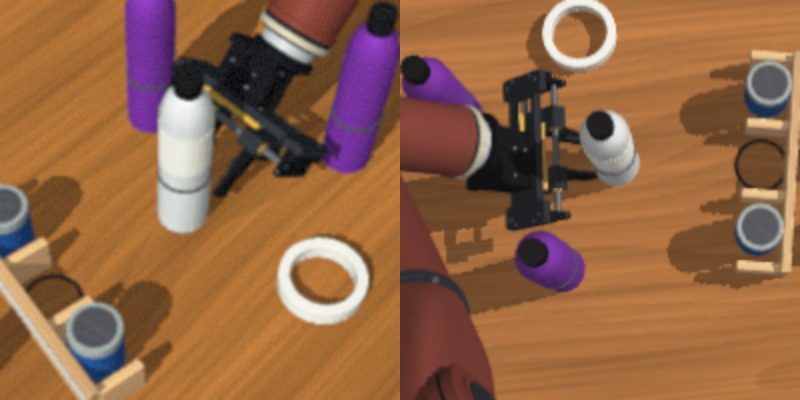

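```bash
cat > pl.py <<'E'
from h import *; import sys
# args: list of bx,by,az ; offset o; z
F=np.diag([-1,-1,1.])
def rows(wps,o,z,phi):
    s=arm.get_state(); p0=s['ee_pos']; R0=Rn.from_quat(s['ee_rot']).as_matrix()
    for bx,by,az in wps:
        a=np.radians(az); ee=np.array([bx,by])-o*np.array([np.cos(a),np.sin(a)])
        print((bx,by,az),ee.round(4),'turn',Rn.from_matrix(R0.T@tool(az,phi)@F).as_rotvec(degrees=True).round(1),'shift',(R0.T@(np.r_[ee,z]-p0)*1000).round(1))
E
python3 - <<'E'
from pl import *
rows([(.594,.015,-92),(.593,.005,-92),(.5925,-.005,-93),(.5915,-.015,-93.5),(.591,-.025,-94),(.590,-.035,-95),(.589,-.045,-96)],.0139,.0125,42)
E
```

```text
(0.594, 0.015, -92) [0.5945 0.0289] turn [ 0.1 -0.1 -0.1] shift [-8.9 -2.5  7.2]
(0.593, 0.005, -92) [0.5935 0.0189] turn [ 0.1 -0.1 -0.1] shift [-16.3  -3.1  13.9]
(0.5925, -0.005, -93) [0.5932 0.0089] turn [ 0.7 -0.1  0.7] shift [-23.8  -3.   20.5]
(0.5915, -0.015, -93.5) [ 0.5923 -0.0011] turn [ 1.1 -0.1  1. ] shift [-31.3  -3.6  27.2]
(0.591, -0.025, -94) [ 0.592  -0.0111] turn [ 1.4 -0.1  1.4] shift [-38.7  -3.6  33.9]
(0.59, -0.035, -95) [ 0.5912 -0.0212] turn [ 2.1 -0.1  2.2] shift [-46.2  -4.   40.6]
(0.589, -0.045, -96) [ 0.5905 -0.0312] turn [ 2.7 -0.1  2.9] shift [-53.7  -4.4  47.3]
```

Request:
{"api": "drive_tool", "payload": {"steps": [[[0,0,0,-8.9,-2,7.2,-0.13],[0,0,0,-16.3,-2.7,13.9,-0.13],[0.7,0,0.7,-23.8,-3,20.5,-0.13],[1.1,0,1,-31.3,-3.5,27.2,-0.13],[1.4,0,1.4,-38.7,-3.6,33.9,-0.13],[2.1,0,2.2,-46.2,-4,40.6,-0.13],[2.7,0,2.9,-53.7,-4.4,47.3,-0.13],[2.7,0,2.9,-53.7,-4.4,47.3,-0.13]]]}}

```text
t: 13.05
ee_pos: [0.5899, -0.0338, 0.0121]
ee_rot: [0.695, 0.624, -0.267, 0.239]
ft_force: [0.9, 0.3, -0.0]
finger_gap: 0.0376
```

```bash
python3 log.py; python3 look.py .59 -.045 s19.png
```

```text
t 13.05 p [ 0.5899 -0.0338  0.0121] phi 42.0 az -96.2 yjaw [ 0.994 -0.108 -0.001] F [ 0.9  0.3 -0. ] gap 0.0376 q [-0.41  0.63 -0.02  1.67  0.64  1.33 -0.85]
bottle scene [ 0.5844 -0.0449] top [ 0.5912 -0.0474] mean [ 0.5878 -0.0462]
```

View pics/s19.png

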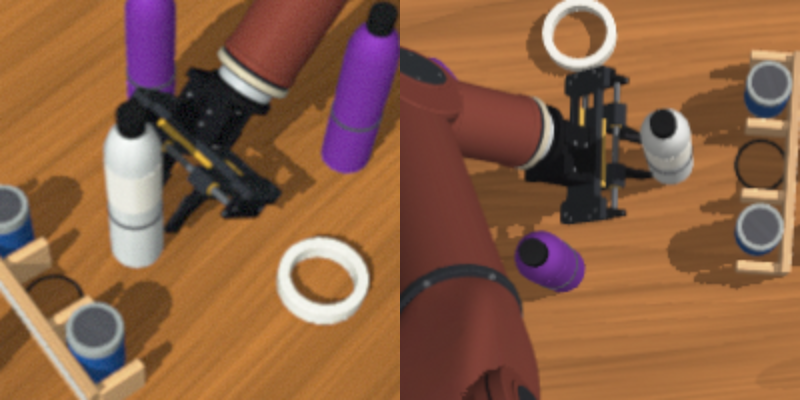

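```bash
python3 - <<'E'
from pl import *
rows([(.5875,-.055,-97),(.5865,-.065,-97.5),(.5855,-.075,-98),(.5845,-.085,-99),(.5835,-.095,-99.5),(.5825,-.105,-100),(.581,-.115,-100)],.0126,.0125,42)
E
```

```text
(0.5875, -0.055, -97) [ 0.589  -0.0425] turn [ 0.6 -0.1  0.8] shift [-8.4  0.3  6.6]
(0.5865, -0.065, -97.5) [ 0.5881 -0.0525] turn [ 0.9 -0.1  1.1] shift [-15.8   0.5  13.3]
(0.5855, -0.075, -98) [ 0.5873 -0.0625] turn [ 1.3 -0.1  1.5] shift [-23.3   0.6  20. ]
(0.5845, -0.085, -99) [ 0.5865 -0.0726] turn [ 1.9 -0.1  2.2] shift [-30.8   0.9  26.7]
(0.5835, -0.095, -99.5) [ 0.5856 -0.0826] turn [ 2.3 -0.1  2.6] shift [-38.3   1.1  33.4]
(0.5825, -0.105, -100) [ 0.5847 -0.0926] turn [ 2.6 -0.1  3. ] shift [-45.8   1.2  40.2]
(0.581, -0.115, -100) [ 0.5832 -0.1026] turn [ 2.6 -0.1  3. ] shift [-53.3   0.8  46.9]
```

Request:
{"api": "drive_tool", "payload": {"steps": [[[0.6,0,0.8,-8.4,1,6.6,-0.13],[0.9,0,1.1,-15.8,1.5,13.3,-0.13],[1.3,0,1.5,-23.3,2,20,-0.13],[1.9,0,2.2,-30.8,2,26.7,-0.13],[2.3,0,2.6,-38.3,2.2,33.4,-0.13],[2.6,0,3,-45.8,2.2,40.2,-0.13],[2.6,0,3,-45.8,2.2,40.2,-0.13]]]}}

```text
t: 13.85
ee_pos: [0.5854, -0.0946, 0.0128]
ee_rot: [0.716, 0.599, -0.274, 0.23]
ft_force: [0.5, 1.2, -0.1]
finger_gap: 0.0383
```

```bash
python3 log.py; python3 look.py .583 -.107 s20.png
```

```text
t 13.85 p [ 0.5854 -0.0946  0.0128] phi 42.0 az -100.1 yjaw [ 0.984 -0.176  0.001] F [ 0.5  1.2 -0.1] gap 0.0383 q [-0.34  0.62  0.02  1.69  0.64  1.3  -0.83]
bottle scene [ 0.6062 -0.1331] top [ 0.586  -0.1086] mean [ 0.5961 -0.1209]
```

View pics/s20.png

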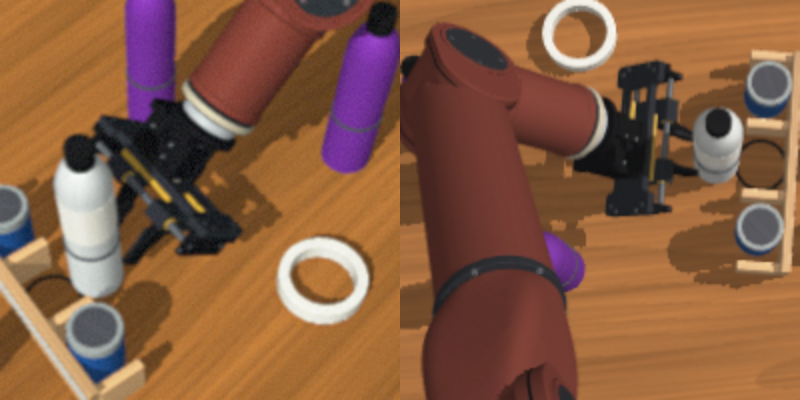

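```bash
python3 - <<'E'
from pl import *
s=arm.get_state(); p=s['ee_pos'];R0=Rn.from_quat(s['ee_rot']).as_matrix()
d=np.array([-.177,-.984,0]);l=np.array([.984,-.177,0])
for k in (10,20,30,40,48,56,60): print(k,(R0.T@(d*k-l*2*k/60)).round(1))
E
```

```text
10 [-7.4 -0.4  6.7]
20 [-14.9  -0.7  13.4]
30 [-22.3  -1.1  20. ]
40 [-29.8  -1.5  26.7]
48 [-35.7  -1.8  32.1]
56 [-41.7  -2.1  37.4]
60 [-44.6  -2.2  40.1]
```

Request:
{"api": "drive_tool", "payload": {"steps": [[[0,0,0,-6,-0.4,5.4,-0.13],[0,0,0,-12,-0.6,10.7,-0.13],[0,0,0,-18,-0.9,16,-0.13],[0,0,0,-24,-1.2,21.4,-0.13],[0,0,0,-30,-1.5,26.7,-0.13],[0,0,0,-35.7,-1.8,32,-0.13],[0,0,0,-35.7,-1.8,32,-0.13]]]}}

```text
t: 14.65
ee_pos: [0.5752, -0.1408, 0.0127]
ee_rot: [0.716, 0.6, -0.274, 0.23]
ft_force: [0.5, 1.7, -0.8]
finger_gap: 0.038
```

```bash
python3 log.py; python3 look.py .575 -.155 s21.png
```

```text
t 14.65 p [ 0.5752 -0.1408  0.0127] phi 42.0 az -100.0 yjaw [ 0.985 -0.175  0.   ] F [ 0.5  1.7 -0.8] gap 0.038 q [-0.29  0.58  0.04  1.75  0.67  1.25 -0.8 ]
bottle scene [ 0.6233 -0.1556] top [ 0.5752 -0.1566] mean [ 0.5993 -0.1561]
```

View pics/s21.png

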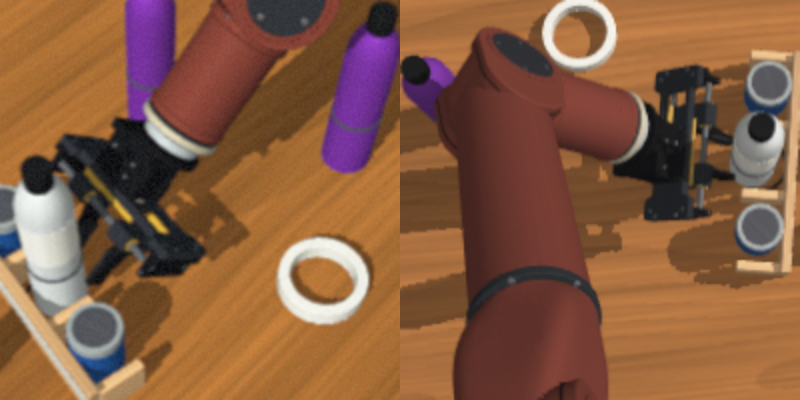

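Request:
{"api": "drive_tool", "payload": {"steps": [[[0,0,0,-2.2,0,2,-0.13],[0,0,0,-4.4,-0.1,4,-0.13],[0,0,0,-6,-0.1,5.4,-0.13],[0,0,0,-6.7,-0.1,6,-0.13],[0,0,0,-6.7,-0.1,6,-0.13]]]}}

```text
t: 15.25
ee_pos: [0.5743, -0.1475, 0.0123]
ee_rot: [0.715, 0.601, -0.273, 0.23]
ft_force: [1.1, 3.6, 0.1]
finger_gap: 0.038
```

Request:
{"api": "drive_tool", "payload": {"steps": [[[0,0,0,-0.7,0,0.7,-0.13],[0,0,0,-0.7,0,0.7,-0.13]]]}}

```text
t: 15.45
ee_pos: [0.5741, -0.1485, 0.0123]
ee_rot: [0.715, 0.601, -0.273, 0.23]
ft_force: [-0.5, 3.9, 0.8]
finger_gap: 0.0379
```

```bash
python3 look.py .573 -.165 s22.png
```

```text
t 15.45 p [ 0.5741 -0.1485  0.0123] phi 41.9 az -99.9 yjaw [ 0.985 -0.173  0.   ] F [-0.5  3.9  0.8] gap 0.0379 q [-0.28  0.58  0.04  1.76  0.68  1.24 -0.79]
bottle scene [ 0.6232 -0.1601] top [ 0.5738 -0.1651] mean [ 0.5985 -0.1626]
```

View pics/s22.png

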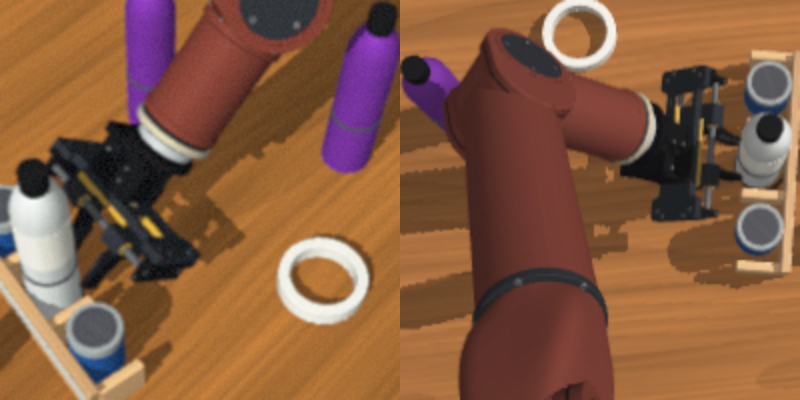

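Request:
{"api": "drive_tool", "payload": {"steps": [[[0,0,0,-0.8,0,0.7,-0.13],[0,0,0,-1.5,0,1.3,-0.13],[0,0,0,-1.5,0,1.3,-0.13]]]}}

```text
t: 15.85
ee_pos: [0.5736, -0.1507, 0.0124]
ee_rot: [0.715, 0.601, -0.274, 0.23]
ft_force: [0.9, 3.0, 0.5]
finger_gap: 0.0379
```

Request:
{"api": "drive_tool", "payload": {"steps": [[[0,0,0,-0.8,0,0.7,-0.13],[0,0,0,-0.8,0,0.7,-0.13]]]}}

```text
t: 16.05
ee_pos: [0.5734, -0.1517, 0.0124]
ee_rot: [0.715, 0.601, -0.274, 0.23]
ft_force: [1.3, 3.6, 1.1]
finger_gap: 0.0377
```

Request:
{"api": "drive_tool", "payload": {"steps": [[[0,0,0,-0.8,0,0.7,-0.13],[0,0,0,-0.8,0,0.7,-0.13]]]}}

```text
t: 16.25
ee_pos: [0.5733, -0.1526, 0.0123]
ee_rot: [0.715, 0.601, -0.273, 0.23]
ft_force: [0.9, 4.3, 0.2]
finger_gap: 0.0381
```

Request:
{"api": "drive_tool", "payload": {"steps": [[[0,0,0,-0.8,0,0.7,-0.13],[0,0,0,-0.8,0,0.7,-0.13]]]}}

```text
t: 16.45
ee_pos: [0.5734, -0.1529, 0.0123]
ee_rot: [0.715, 0.601, -0.273, 0.23]
ft_force: [0.3, 5.7, 0.8]
finger_gap: 0.038
```

```bash
python3 look.py .573 -.167 s23.png
```

```text
t 16.45 p [ 0.5734 -0.1529  0.0123] phi 41.8 az -99.9 yjaw [ 0.985 -0.172  0.001] F [0.3 5.7 0.8] gap 0.038 q [-0.28  0.58  0.04  1.76  0.68  1.23 -0.79]
bottle scene [ 0.6237 -0.1624] top [ 0.573 -0.169] mean [ 0.5984 -0.1657]
```

Request:
{"api": "drive_tool", "payload": {"steps": [[[0,0,0,-0.8,0,0.7,-0.13],[0,0,0,-1.2,0,1,-0.13],[0,0,0,-1.2,0,1,-0.13]]]}}

```text
t: 16.85
ee_pos: [0.5735, -0.1532, 0.0122]
ee_rot: [0.715, 0.601, -0.272, 0.23]
ft_force: [0.5, 9.1, 2.9]
finger_gap: 0.0378
```

```bash
python3 look.py .573 -.168 s24.png
```

```text
t 16.85 p [ 0.5735 -0.1532  0.0122] phi 41.7 az -99.8 yjaw [ 0.985 -0.171  0.001] F [0.5 9.1 2.9] gap 0.0378 q [-0.28  0.58  0.04  1.76  0.68  1.23 -0.78]
bottle scene [ 0.6237 -0.1624] top [ 0.573 -0.169] mean [ 0.5984 -0.1657]
```

View pics/s24.png

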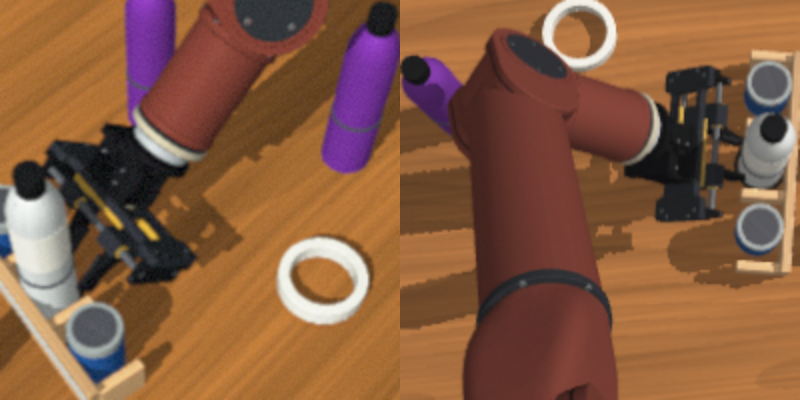

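Request:
{"api": "drive_tool", "payload": {"steps": [[[0,0,0,3,0,-2.7,-0.13],[0,0,0,7.4,0,-6.7,-0.13],[0,0,0,18,0,-16,-0.13],[0,0,0,33,0,-30,-0.13],[0,0,0,48,0,-43,-0.13],[0,0,0,60,0,-54,-0.13],[0,0,0,60,0,-54,-0.13]]]}}

```text
t: 17.65
ee_pos: [0.5878, -0.0712, 0.0119]
ee_rot: [0.714, 0.603, -0.272, 0.23]
ft_force: [-0.6, -0.4, 0.4]
finger_gap: 0.0379
```

```bash
python3 - <<'E'
from bot import *
st()
a=capture('scene');b=capture('top')
print(bottle('top',b,(.573,-.168)))
c=calibration('top');hsv=cv2.cvtColor(b,cv2.COLOR_RGB2HSV)
pc=proj(c,[[.573,-.168,.235]])[0]; x,y=pc.astype(int); m=np.zeros(b.shape[:2],bool); m[y-12:y+13,x-12:x+13]=(hsv[...,2]<60)[y-12:y+13,x-12:x+13]
ys,xs=np.nonzero(m); print('cap',len(xs),plane(c,[[xs.mean(),ys.mean()]],.23))
cs=calibration('scene');hsv=cv2.cvtColor(a,cv2.COLOR_RGB2HSV)
x,y=proj(cs,[[.573,-.168,.228]])[0].astype(int); m=np.zeros(b.shape[:2],bool); m[y-14:y+15,x-14:x+15]=(hsv[...,2]<60)[y-14:y+15,x-14:x+15]
ys,xs=np.nonzero(m); print('cap scene',len(xs),plane(cs,[[xs.mean(),ys.mean()]],.23))
for nm,pt in (('tape',(229.7,167.5)),): pass
def crop(im,x0,y0): return cv2.resize(im[y0:y0+130,x0:x0+130],None,fx=3,fy=3,interpolation=cv2.INTER_CUBIC)
save('s25.png',np.hstack([crop(a,170,130),crop(b,265,165)]))
save('s26.png',b)
E
```

```text
t 17.65 p [ 0.5878 -0.0712  0.0119] phi 41.8 az -99.7 yjaw [ 0.986 -0.168  0.   ] F [-0.6 -0.4  0.4] gap 0.0379 q [-0.36  0.63  0.    1.67  0.63  1.32 -0.84]
[ 0.57300203 -0.16703951]
cap 145 [[ 0.57150097 -0.1654268   0.23      ]]
cap scene 226 [[ 0.57049779 -0.16485664  0.23      ]]
```

View pics/s25.png

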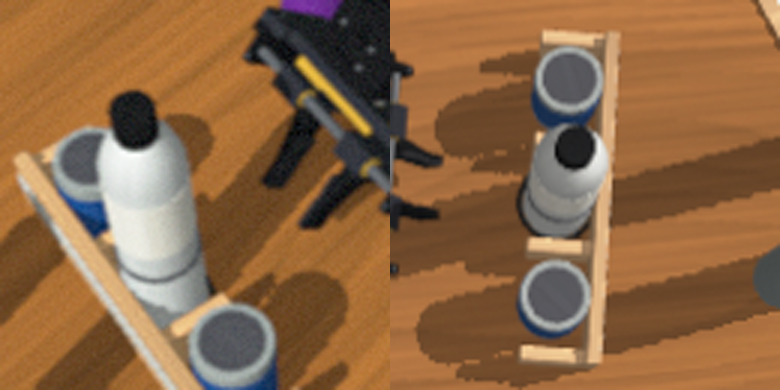

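View pics/s26.png

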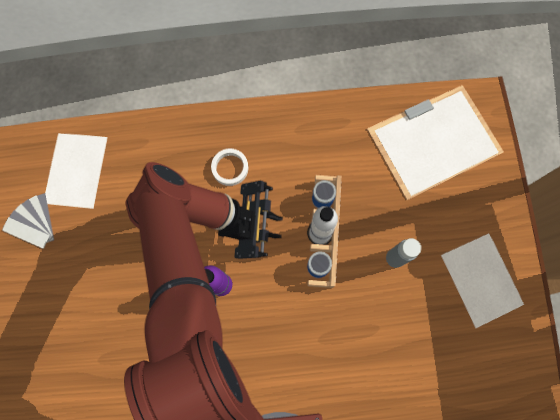

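```bash
python3 - <<'E'
from bot import *
a=capture('scene'); n='scene'; c=calibration(n); cam=ray(c,[[0,0]])[0][:2]
hsv=cv2.cvtColor(a,cv2.COLOR_RGB2HSV)
m=((hsv[...,0]>125)&(hsv[...,0]<160)&(hsv[...,1]>100)).astype(np.uint8)*255
m=cv2.morphologyEx(m,cv2.MORPH_CLOSE,np.ones((5,5)))
for k in cv2.findContours(m,cv2.RETR_EXTERNAL,cv2.CHAIN_APPROX_NONE)[0]:
    if cv2.contourArea(k)<200: continue
    P=plane(c,k.reshape(-1,2).astype(float))[:,:2]; d=np.hypot(*(P-cam).T)
    print('purple',fitc(P[d<d.min()+.02],.03))
# tins / tape displacement by image diff of patches in top view
old=cv2.imread('pics/top0.png',0); new=cv2.cvtColor(capture('top'),cv2.COLOR_RGB2GRAY)
for nm,(x,y,r) in dict(tape=(230,167,21),tin_a=(324,194,13),tin_b=(319,264,13),spray=(410,250,15)).items():
    t=old[y-r:y+r,x-r:x+r]; w=new[y-r-8:y+r+8,x-r-8:x+r+8]; q=cv2.matchTemplate(w,t,cv2.TM_CCOEFF_NORMED); _,v,_,l=cv2.minMaxLoc(q); print(nm,round(v,3),'shift px',l[0]-8,l[1]-8)
print(bottle('top',capture('top'),(.573,-.168)))
arm.finish_job()
E
```

```text
purple [0.67574041 0.23364043]
purple [0.4779844  0.09421679]
tape 0.969 shift px 0 0
tin_a 0.993 shift px 0 0
tin_b 1.0 shift px 0 0
spray 1.0 shift px 0 0
[ 0.57300203 -0.16703951]
the job is handed in; nothing more can be done
```

```bash
python3 - <<'E'
from bot import *
b=cv2.cvtColor(cv2.imread('pics/s26.png'),cv2.COLOR_BGR2RGB); c=calibration('top'); cam=ray(c,[[0,0]])[0][:2]
hsv=cv2.cvtColor(b,cv2.COLOR_RGB2HSV)
m=((hsv[...,0]>125)&(hsv[...,0]<160)&(hsv[...,1]>100)).astype(np.uint8)*255
m=cv2.morphologyEx(m,cv2.MORPH_CLOSE,np.ones((5,5)))
for k in cv2.findContours(m,cv2.RETR_EXTERNAL,cv2.CHAIN_APPROX_NONE)[0]:
    if cv2.contourArea(k)<100: continue
    P=plane(c,k.reshape(-1,2).astype(float))[:,:2]; d=np.hypot(*(P-cam).T)
    print('purple',k.reshape(-1,2).max(0),fitc(P[d<d.min()+.02],.03))
E
```

```text
the job is handed in; nothing more can be done
```

```bash
python3 - <<'E'
import cv2,numpy as np
o=cv2.imread('pics/top0.png',0);n=cv2.imread('pics/s26.png',0)
t=o[275:298,212:234]; w=n[265:308,202:244]; q=cv2.matchTemplate(w,t,cv2.TM_CCOEFF_NORMED); print(cv2.minMaxLoc(q))
E
```

```text
(0.039309415966272354, 0.9802596569061279, (0, 7), (10, 10))
```

The bottle is standing in the empty middle bay against the rear rail, and I handed the job in at about 18 s of the 58 s allowed. No verdict was reported.

**What I did:** I pushed it low, about 3 to 4 cm up and below the bead. First I used one fingertip with the tool tilted, to get it out from between the two purple look-alikes. Then I used both half-open fingertips as a cradle along the bay axis until it met the rail. There the push force rose to about 9 N and the arm stopped moving.

**Last checks:**
- **Bottle:** after I backed off, the top camera put its base at (0.573, -0.167), against (0.573, -0.167) for the drip ring. The cap in both views agrees to about 2 mm, so it is upright.
- **Tins, spray can and tape:** none had shifted by as much as a pixel in the top view.
- **Purple look-alikes:** neither has moved. The last scene-camera measurement of the near one disagreed by about 28 mm, most likely because the gripper covered its base. A top-view comparison, run after handing in on a picture taken just before, showed no shift.

**Disagreements:**
- The real fingertips were about 20 to 25 mm behind the reported tool point. I allowed for this after the first contact; until then contact was at about 4 cm, the upper limit.
- The scene camera's reading of the bottle became unusable in the bay because a tin's lid got mixed in. I used the top camera there.

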